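# Press the lids onto a batch of tins

### The job

Close the batch of tins on the stall's lid press: stand every tin from the maroon mat upright on the press carriage, wind the carriage in with the handwheel until it touches the red stop, and press the pedal right down so that all the lids are pushed fully home in one go, then let the pedal up and wind the carriage all the way back out. Finally stand all the tins upright in the wooden tray. Move the carriage and the pressing plate only by wheel and pedal, do not push on the lids with the gripper, and leave the bowl, jar and spatula where they are.

Things in the scene. Friction and masses are not known exactly. Their poses are not given: they have to be found in the camera images.
- press: Fixed green bench lid press, base 330 x 250 mm. Origin on the table under the carriage's loading position; its x points away from the robot along the carriage's travel. The plate hangs 185 mm further along x between two columns (155 mm either side), under a crosshead 213 mm high; nothing overhangs the loading position (plate's near edge at x = 130 mm).
- carriage: Aluminium carriage, 110 mm (x) x 260 mm (y), flat top 34 mm above the table with three black round marks at y = -75, 0, 75 mm on its middle line. Origin at the centre of its underside. It slides along the press's x: 0 mm from the press origin = fully out (loading), 185 mm = under the plate against the red stop. Geared to the handwheel.
- deck (a point): Centre of the carriage's top surface; axes as the press.
- plate: Steel pressing plate 110 x 270 x 14 mm, origin at the centre of its underside, 128 mm above the table when up (20 mm above the unpressed lids) and 30 mm lower with the pedal at its stop, when lids on the carriage are fully home. Moved by the pedal only.
- wheel (a joint): Red handwheel, 108 mm across, flat, vertical axis, top face 67 mm above the table. rad: 0 = carriage fully out (the start), 9.42 (1.5 turns) = carriage at the stop; grows clockwise seen from above; 19.6 mm of carriage per rad; stays where it is left; takes about 3 N at the handle.
- hub (a point): Fixed point on the handwheel's axis at its top face, 67 mm above the table.
- crank_grip (a point): Grip point of the wheel's upright black crank handle: a freely spinning cylinder 22 mm across, from 69 to 127 mm above the table, 42 mm from the wheel's axis. This point is on its axis, 109 mm above the table, and travels with it. Gripped from above, it can be led round in a circle without turning the gripper.
- pedal (a joint): Steel spring pedal, rad: 0 = up, 0.30 = down on its stop (level). Plate 150 x 75 mm, hinged at its far end (away from the robot, 36 mm above the table); the free end slopes up towards the robot. Takes 3 to 8 N at the pad when empty, up to about 20 N with lids; springs back when released.
- pedal_pad (a point): Centre of the top of the pedal's rubber pad (70 x 65 mm), 120 mm from the hinge; about 79 mm above the table when up, 44 mm when down; the place to press. It moves with the pedal.
- mat: Fixed flat maroon mat 180 x 200 x 3 mm on which the unpressed tins start; origin at the centre of its underside.
- tray: Fixed shallow wooden tray for the finished tins, outside 180 (x) x 200 (y) x 17 mm, walls 6 mm thick, floor 6 mm thick; origin at the centre of its underside.
- tray_in (a point): Centre of the tray's inner floor (inside 168 x 188 mm, walls 11 mm high above it); axes as the tray.
- bowl: Bystander: steel bowl 120 mm across, 45 mm high; origin at the centre of its underside.
- jar: Bystander: amber jar with yellow cap, 72 mm across, 110 mm high; origin at the centre of its underside.
- spreader: Bystander: spatula lying on the table, about 280 mm long along its x, up to 25 mm high; origin underneath its middle.
- tin_a: Round steel tin with a red band, 56 mm in diameter, body 60 mm high, about 0.25 kg; origin at the centre of its underside, z up. May be absent.
- lid_a: Brass press-in lid of tin_a, 50 mm in diameter, flange 4 mm thick, guided in the tin; origin at the centre of the flange's underside: 70 mm above the tin's origin when standing proud (as at the start), 60 mm when fully home on the rim. It stays at the height to which it was pressed (about 4 N moves it).
- tin_b: Round steel tin with a yellow band, 56 mm in diameter, body 60 mm high, about 0.25 kg; origin at the centre of its underside, z up. May be absent.
- lid_b: Brass press-in lid of tin_b, 50 mm in diameter, flange 4 mm thick, guided in the tin; origin at the centre of the flange's underside: 70 mm above the tin's origin when standing proud (as at the start), 60 mm when fully home on the rim. It stays at the height to which it was pressed (about 4 N moves it).
- tin_c: Round steel tin with a blue band, 56 mm in diameter, body 60 mm high, about 0.25 kg; origin at the centre of its underside, z up. May be absent.
- lid_c: Brass press-in lid of tin_c, 50 mm in diameter, flange 4 mm thick, guided in the tin; origin at the centre of the flange's underside: 70 mm above the tin's origin when standing proud (as at the start), 60 mm when fully home on the rim. It stays at the height to which it was pressed (about 4 N moves it).
- tin_d: Round steel tin with an orange band, 56 mm in diameter, body 60 mm high, about 0.25 kg; origin at the centre of its underside, z up. May be absent.
- lid_d: Brass press-in lid of tin_d, 50 mm in diameter, flange 4 mm thick, guided in the tin; origin at the centre of the flange's underside: 70 mm above the tin's origin when standing proud (as at the start), 60 mm when fully home on the rim. It stays at the height to which it was pressed (about 4 N moves it).
Mind the look-alikes: they are no part of the job. Leave any green, pink or purple look-alike of the tin_a alone.

How it is judged:
By the outcome, as a careful person would: the job done as asked, in the order asked, and still so for the second after the job is handed in, with the robot touching nothing.
Of tin_a, tin_b, tin_c, tin_d only 2 to 3 are there at a start; the rules pass over those that are not, and their reading is None.
At some moment in a run one of tin_a, tin_b, tin_c, tin_d may be knocked a few centimetres aside while the robot is not near it.
Once in a run the grip may slacken for a moment while it holds something.
It also fails if it takes over 210 s, if anything falls off the work surface, if the arm or the gripper's body presses on something with over 40 N, if the wrist force passes 120 N, or if a joint passes its speed limit or range.

### The arm

A 7-joint arm with a two-finger parallel gripper is mounted at the origin on the work surface. World frame = base frame: x ahead of the robot, y to its left, z up, the work surface at z = 0. Lengths are in m, angles in rad, forces in N, time in s.
With the tool pointing down it reaches from about 0.35 to 0.9 m from the base axis. Payload 19.9 kg.
Tool frame: the origin (TCP) lies at the very end of the fingers, on their centre line; the grasp point (between the pads) lies 19 mm behind it (bot.grasp_offset is the distance from the TCP to the grasp point, in m); z points along the fingers, y is the line along which they close (so a half turn about z gives the same grasp; the last joint's range is limited). The gripper opens to 94 mm and grips with 3 to 60 N. Pads are 16 mm wide; open, the fingers measure 119 mm over their backs; the gripper's body (75 mm by 177 mm) begins 78 mm behind the grasp point.
Start: joints at [1.185, 0.417, -0.01, 1.614, 0.005, 1.111, -0.053], TCP at [0.211, -0.588, 0.205] pointing down, gripper open.
Joint ranges: [-2.81, 2.81], [-0.39, 2.02], [-1.27, 1.25], [0.06, 2.57], [-1.19, 4.33], [0.19, 2], [-2.82, 2.82]. Speed limits (rad/s): [1.89, 1.89, 2.39, 2.39, 3.01, 3.01, 3.01].

### API

Orientations are given as [roll, pitch, yaw] about the fixed x, y, z axes, in that order (R = Rz(yaw) Ry(pitch) Rx(roll)).
In Python, from workcell import bot gives the robot as it stands. The module is installed in compiled form; this text tells all that it offers.
- The arm moves only by the tool arm_command, never from a script. Its arguments are lists of equal length, an entry for each row: "xyz": the shift along the tool's x, y, z as a fraction of full scale, a list of three; "twist": the turn, a rotation vector about the tool's x, y, z as a fraction of full scale, a list of three; "hand": the closure, from 0 (fully open) to 1 (shut). In form: {"xyz": [[dx, dy, dz], ...], "twist": [[ax, ay, az], ...], "hand": [hand, ...]}. A call has 1 to 20 rows; each row is the pose to reach, as a shift and turn from the pose commanded when the call began, along the tool's axes at that moment; what a row does not reach only later rows make up. Full scale, the value 1, is 500 mm for a shift and 45 degrees for a turn. A row lasts 1/10 s, in which the tool goes at most 50 mm and 8.59 degrees, less where a joint would pass 70% of its speed; a pose out of reach is approached as far as the arm can. A call with a number of a shift or a turn outside -1 to 1 is refused whole. A call with a gripper value outside its range is refused whole. The fingers move at their own pace and stop on an object; "newtons" is the grip in N (left out, the last holds). Time passes only in rows, so rows that repeat a pose let the fingers close. It gives the time, the measured TCP pose, the force, the opening and the grip force at its end, in the units of the state.
- bot.read_state(): the state, without advancing time (a new reading comes with each control period).
- bot.read_camera(name): name is "scene" or "top" or "wrist"; returns the picture (420x560x3 uint8, red, green, blue); there is no depth.
- bot.camera_model(name): a dict with "mtx" (3x3 intrinsics, pixels), "R" (3x3) and "t" (3): a world point X has camera coordinates R X + t; the wrist camera has in their place "T_tool_cam" (4x4, takes a point from camera to tool coordinates, whose origin is the TCP and whose axes are the flange's). Camera axes: x right, y down, z forward; pixel columns grow to the right and rows downward; lengths in m; the calibration is good to about 2 mm. A picture is of the moment at which its call begins: read the wrist's pose just before it. camera_model takes no time and is no camera call.
- bot.job_done(): hands the job in; it is judged then, once.
Trained networks look in the newest picture that a camera, given by its name, has taken for a name from the list of things; names that differ only in an ending like _2 or _b are one class to them, and where a whole thing is asked for, a point or a joint stands for the part that bears it (a point fixed in the world has none). Each returns a list of dicts, best first, with "score" (0 to 1); they miss things now and then, are a little off and sometimes report something else, mostly with a low value. They report only what shows in the picture. A call takes as long as a camera call. They do not tell look-alikes from the thing itself.
- bot.boxes_of(camera, label): "centre" ([x, y, z] in m, in world coordinates, good to about 4 mm: the middle of the surface that is visible of it).
- bot.landmark_of(camera, label): "centre" ([x, y, z] in m, in world coordinates, good to about 4 mm: a listed point, or the origin of a listed thing).
The state is a dict: "time_s": time; "joint_positions": joint angles; "qd": joint speeds; "tau": joint torques, N m; "ee_pos": TCP position; "eef_rot": TCP orientation; "ft_force": force on the tool from outside, world axes, zero at the start; "ft_torque": the same for the moment, N m; "finger_gap": finger opening in m; "finger_force": force on a finger pad.
Only numpy, scipy, OpenCV 4.12 (cv2) and the standard library are available. Lean on these libraries where they do the work, as an engineer would, in place of code of your own. Each camera call takes 0.05 s, during which the arm holds its last target. There are 200 camera calls.

## Working session

There is one attempt and no reset: what is moved stays moved. The work goes in short steps, Python scripts to look and compute and a tool call to move; the robot and the scene stay as the last step left them, time stands still between calls to the robot, and variables do not carry over. Pictures are saved under pics/ and viewed, at most 14 in all, crops included, and the job is handed in when it is done.

Besides the shell and the picture viewer there is one more tool, called after "Call:" as name(argument=value, ...) on one line, values as JSON. arm_command: Moves the arm, as the interface text tells. Shift numbers are shares of 500 mm and turn numbers shares of 45 degrees, none past 1 either way. Its arguments: {"type":"object","properties":{"xyz":{"type":"array"},"twist":{"type":"array"},"hand":{"type":"array"},"newtons":{"type":"number"}},"required":["xyz","twist","hand"]}

```bash
mkdir -p pics && python3 - <<'E'
from workcell import bot
import cv2, numpy as np
s=bot.read_state()
print({k:np.round(v,3).tolist() for k,v in s.items()})
for c in ("scene","top"):
    im=bot.read_camera(c); cv2.imwrite(f"pics/{c}0.png",im[:,:,::-1])
for l in ["tin_a","lid_a","press","carriage","deck","plate","hub","crank_grip","pedal_pad","mat","tray","tray_in","bowl","jar","spreader"]:
    for c in ("top","scene"):
        r=bot.landmark_of(c,l)
        print(l,c,[(np.round(d["centre"],3).tolist(),round(d["score"],2)) for d in r[:6]])
print(bot.camera_model("top"))
print(bot.camera_model("wrist"))
E
```

```text
{'time_s': 0.0, 'joint_positions': [1.186, 0.418, -0.01, 1.614, 0.005, 1.111, -0.053], 'qd': [-0.002, 0.001, -0.0, -0.002, 0.0, -0.001, 0.001], 'tau': [0.001, -85.124, 0.639, -42.6, -0.049, 0.019, 0.0], 'ee_pos': [0.211, -0.588, 0.205], 'eef_rot': [-3.14, 0.0, 0.344], 'ft_force': [-0.129, 0.474, -0.235], 'ft_torque': [-0.013, 0.017, 0.015], 'finger_force': 0.0, 'finger_gap': 0.094}
tin_a top [([0.249, 0.259, 0.004], 0.72), ([0.462, 0.21, 0.006], 0.71), ([0.44, 0.077, 0.0], 0.63), ([0.331, 0.095, 0.001], 0.63), ([0.392, 0.218, 0.004], 0.6), ([0.386, 0.318, 0.0], 0.59)]
tin_a scene [([0.33, 0.091, 0.003], 0.93), ([0.465, 0.214, 0.003], 0.9), ([0.448, 0.078, 0.002], 0.85), ([0.273, 0.378, -0.004], 0.71), ([0.385, 0.215, -0.0], 0.63), ([0.253, 0.259, 0.001], 0.58)]
lid_a top [([0.445, 0.082, 0.073], 0.69), ([0.462, 0.213, 0.071], 0.63), ([0.252, 0.257, 0.071], 0.63), ([0.333, 0.092, 0.07], 0.59), ([0.39, 0.315, 0.072], 0.58), ([0.384, 0.219, 0.075], 0.55)]
lid_a scene [([0.33, 0.088, 0.071], 0.73), ([0.386, 0.315, 0.073], 0.6), ([0.384, 0.216, 0.075], 0.58), ([0.443, 0.078, 0.07], 0.52),
[... 1746 characters left out ...]
11, -0.99994734,  0.00292976],
       [-0.99551161, -0.01006719, -0.09410251],
       [ 0.09412705, -0.0019911 , -0.9955582 ]]), 't': array([-0.01233184,  0.55473604,  1.79527747])}
{'mtx': array([[294.87160875,   0.        , 279.3932572 ],
       [  0.        , 294.87160875, 211.14119139],
       [  0.        ,   0.        ,   1.        ]]), 'T_tool_cam': array([[ 1.42068009e-03, -9.57319885e-01, -2.89027023e-01,
         8.43041929e-02],
       [ 9.99998977e-01,  1.40797700e-03,  2.51859697e-04,
        -1.94961645e-04],
       [ 1.65833104e-04, -2.89027085e-01,  9.57320906e-01,
        -1.79680073e-01],
       [ 0.00000000e+00,  0.00000000e+00,  0.00000000e+00,
         1.00000000e+00]])}
```

View pics/top0.png

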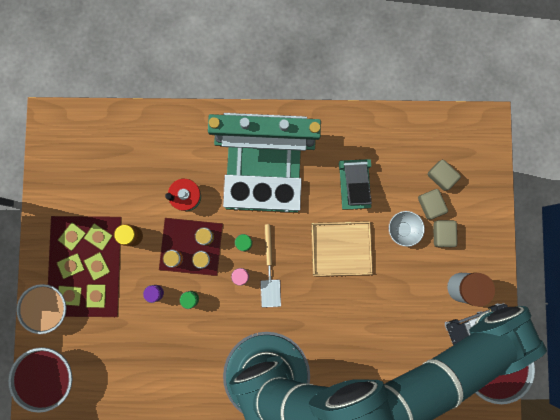

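View pics/scene0.png

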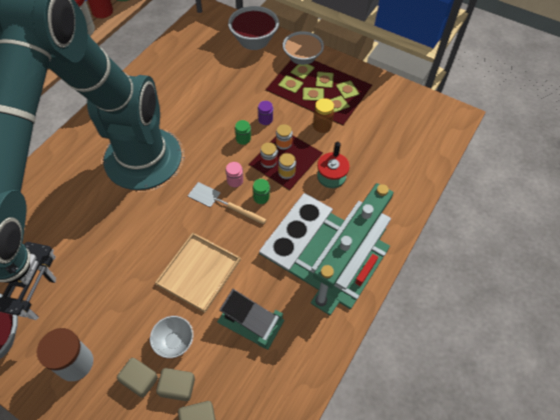

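Scene view: tins on the mat at px (285,135), (268,155), (287,165). Candidates in the top view are three tins on the maroon mat at px (204,237), (172,258) and (201,260). The look-alikes are green (243,242), pink (240,277), purple (153,293) and green (189,299), all off the mat. I choose the three on the mat and check their band colours in one crop.

```bash
cat > h.py <<'E'
import sys, numpy as np
from scipy.spatial.transform import Rotation as Ro
from workcell import bot
def rows(wps):
    s=bot.read_state(); R=Ro.from_euler("xyz",s["eef_rot"]); p=np.array(s["ee_pos"])
    for x,y,z,yaw in wps:
        T=Ro.from_euler("ZX",[yaw,np.pi])
        d=R.inv().apply(np.array([x,y,z])-p)/0.5
        w=(R.inv()*T).as_rotvec()/(np.pi/4)
        print(np.round(d,4).tolist(),np.round(w,3).tolist())
def lm(cams,label,near=None,r=0.06):
    for c in cams:
        bot.read_camera(c)
        for d in bot.landmark_of(c,label):
            q=np.array(d["centre"])
            if near is None or np.hypot(*(q[:2]-near[:2]))<r: print(label,c,q.round(4).tolist(),round(d["score"],2))
def lms(cams,labels):
    for c in cams:
        bot.read_camera(c)
        for l in labels:
            print(l,c,[(np.round(d["centre"],3).tolist(),round(d["score"],2)) for d in bot.landmark_of(c,l)])
if __name__=="__main__":
    rows([list(map(float,a.split(","))) for a in sys.argv[1:]])
E
python3 - <<'E'
import cv2
a=cv2.imread("pics/scene0.png")[110:200,215:335]
cv2.imwrite("pics/crop0.png",cv2.resize(a,None,fx=6,fy=6,interpolation=cv2.INTER_CUBIC))
E
python3 h.py 0.48,0,0.3,1.5708 0.387,0.316,0.15,2.356
```

```text
[0.9038, -0.9264, -0.1891] [-0.0, -0.0, -1.562]
[0.9417, -1.5841, 0.111] [-0.0, -0.0, -2.562]
```

View pics/crop0.png

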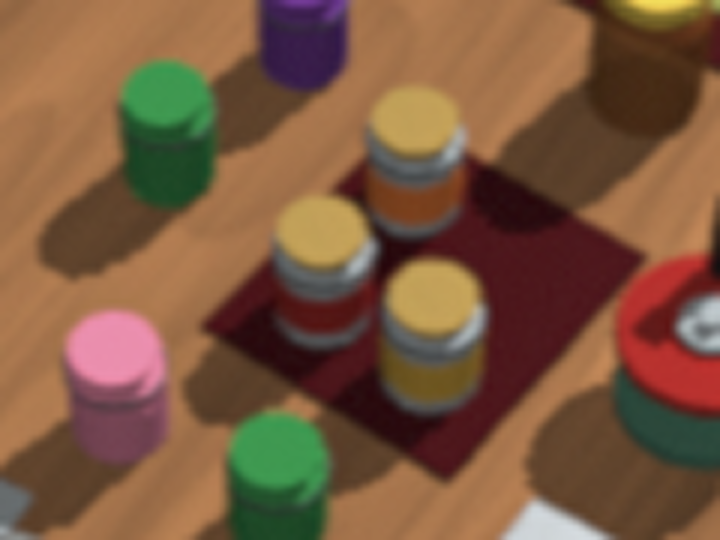

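The crop shows three tins on the mat: orange (415,160), red (323,270) and yellow (433,335). Green, pink and purple are all off it, so tins a, b and d are the batch and c is absent.

Call:
arm_command(xyz=[[0.3,-0.3,-0.19],[0.9,-0.93,-0.19],[0.9,-0.93,-0.19],[0.9,-0.93,-0.19],[0.9,-0.93,-0.19],[0.9,-0.93,-0.19],[0.9,-0.93,-0.19],[0.9,-0.93,-0.19],[0.9,-0.93,-0.19],[0.9,-0.93,-0.19],[0.9,-0.93,-0.19],[0.9,-0.93,-0.19],[0.9,-0.93,-0.19],[0.9,-0.93,-0.19],[0.9,-0.93,-0.19],[0.9,-0.93,-0.19],[0.9,-0.93,-0.19],[0.9,-0.93,-0.19]], twist=[[0,0,-0.2],[0,0,-1],[0,0,-1],[0,0,-1],[0,0,-1],[0,0,-1],[0,0,-1],[0,0,-1],[0,0,-1],[0,0,-1],[0,0,-1],[0,0,-1],[0,0,-1],[0,0,-1],[0,0,-1],[0,0,-1],[0,0,-1],[0,0,-1]], hand=[0,0,0,0,0,0,0,0,0,0,0,0,0,0,0,0,0,0], newtons=35)

```text
time_s: 3.4
ee_pos: [0.4773, -0.0001, 0.3004]
eef_rot: [-3.142, 0.0, 1.127]
ft_force: [0.0, 0.6, -0.1]
finger_gap: 0.0942
finger_force: 0.0
```

```bash
python3 h.py 0.387,0.316,0.15,2.356
```

```text
[0.4936, -0.4344, 0.3006] [-0.0, 0.0, -1.564]
```

Call:
arm_command(xyz=[[0.49,-0.43,0.3],[0.49,-0.43,0.3],[0.49,-0.43,0.3],[0.49,-0.43,0.3],[0.49,-0.43,0.3],[0.49,-0.43,0.3],[0.49,-0.43,0.3],[0.49,-0.43,0.3],[0.49,-0.43,0.3],[0.49,-0.43,0.3]], twist=[[0,0,-1],[0,0,-1],[0,0,-1],[0,0,-1],[0,0,-1],[0,0,-1],[0,0,-1],[0,0,-1],[0,0,-1],[0,0,-1]], hand=[0,0,0,0,0,0,0,0,0,0])

```text
time_s: 4.4
ee_pos: [0.3887, 0.3132, 0.1507]
eef_rot: [3.141, 0.001, 1.913]
ft_force: [-0.0, -0.3, 0.2]
finger_gap: 0.0937
finger_force: 0.0
```

```bash
python3 - <<'E'
from h import *
lms(["wrist","top"],["lid_a"])
rows([(0.387,0.316,0.026,1.912)])
E
```

```text
lid_a wrist [([0.39, 0.221, 0.074], 0.97), ([0.255, 0.257, 0.072], 0.95), ([0.461, 0.215, 0.078], 0.93), ([0.444, 0.081, 0.075], 0.88), ([0.385, 0.316, 0.071], 0.76), ([0.33, 0.087, 0.068], 0.67)]
lid_a top [([0.463, 0.215, 0.068], 0.6), ([0.444, 0.08, 0.071], 0.59), ([0.276, 0.382, 0.072], 0.59), ([0.384, 0.221, 0.075], 0.56), ([0.334, 0.093, 0.07], 0.51), ([0.602, 0.281, 0.066], 0.47)]
[0.0066, -0.0021, 0.25] [0.001, 0.001, 0.0]
```

Call:
arm_command(xyz=[[0.006,0,0.07],[0.006,0,0.14],[0.006,0,0.2],[0.006,0,0.25],[0.006,0,0.25],[0.006,0,0.25],[0.006,0,0.25],[0.006,0,0.25],[0.006,0,0.25],[0.006,0,0.25],[0.006,0,0.25],[0.006,0,0.25],[0.006,0,0.2],[0.006,0,0.14],[0.006,0,0.1],[0.006,0,0.1]], twist=[[0,0,0],[0,0,0],[0,0,0],[0,0,0],[0,0,0],[0,0,0],[0,0,0],[0,0,0],[0,0,0],[0,0,0],[0,0,0],[0,0,0],[0,0,0],[0,0,0],[0,0,0],[0,0,0]], hand=[0,0,0,0,0,1,1,1,1,1,1,1,1,1,1,1], newtons=35)

```text
time_s: 6.2
ee_pos: [0.3878, 0.318, 0.1025]
eef_rot: [3.138, -0.001, 1.914]
ft_force: [1.3, 0.0, -2.5]
finger_gap: 0.0558
finger_force: 35.0
```

```bash
python3 - <<'E'
from h import *
lms(["top","scene"],["carriage","deck","plate","press"])
rows([(0.61,0.096,0.13,1.571),(0.61,0.096,0.06,1.571)])
E
```

```text
carriage top [([0.615, 0.022, 0.019], 0.94)]
deck top [([0.61, 0.019, 0.034], 0.86)]
plate top [([0.801, 0.01, 0.126], 0.94)]
press top [([0.613, 0.02, 0.001], 0.9)]
carriage scene [([0.616, 0.023, 0.025], 0.95), ([0.617, 0.025, 0.027], 0.4)]
deck scene [([0.614, 0.025, 0.032], 0.73)]
plate scene [([0.8, 0.016, 0.127], 0.96)]
press scene [([0.618, 0.024, 0.002], 0.72)]
[-0.5673, 0.2712, -0.06] [-0.001, -0.0, 0.438]
[-0.5673, 0.2713, 0.08] [-0.001, -0.0, 0.438]
```

```bash
cat >> h.py <<'E'
def back(cam,px,z):
    m=bot.camera_model(cam); ray=m["R"].T@np.linalg.inv(m["mtx"])@np.array([px[0],px[1],1]); o=-m["R"].T@m["t"]
    return o+ray*(z-o[2])/ray[2]
E
python3 - <<'E'
from h import *
import cv2
im=cv2.imread("pics/top0.png"); g=im.max(2)[175:212,222:304]
n,l,st,ce=cv2.connectedComponentsWithStats((g<70).astype(np.uint8))
P=[]
for i in range(1,n):
    if 150<st[i,4]<500: P.append(back("top",ce[i]+[222,175],0.034)); print(ce[i]+[222,175],st[i,4],P[-1].round(4))
im=cv2.imread("pics/scene0.png"); g=im.max(2)[195:275,255:345]
n,l,st,ce=cv2.connectedComponentsWithStats((g<70).astype(np.uint8))
for i in range(1,n):
    if st[i,4]>100: print(ce[i]+[255,195],st[i,4],back("scene",ce[i]+[255,195],0.034).round(4))
E
```

```text
[239.66403162 190.83794466] 253 [0.6165 0.0946 0.034 ]
[261.74703557 191.84189723] 253 [0.6139 0.0197 0.034 ]
[283.83534137 192.92369478] 249 [ 0.6109 -0.0552  0.034 ]
[308.72850679 212.        ] 221 [0.6185 0.0982 0.034 ]
[296.29957806 228.94514768] 237 [0.6163 0.023  0.034 ]
[283.22834646 246.46850394] 254 [ 0.6137 -0.052   0.034 ]
```

```bash
python3 h.py 0.6175,0.0964,0.13,1.536 0.6175,0.0964,0.062,1.536 0.6175,0.0964,0.057,1.536
```

```text
[-0.5716, 0.2856, -0.06] [-0.001, -0.0, 0.482]
[-0.5716, 0.2857, 0.076] [-0.001, -0.0, 0.482]
[-0.5716, 0.2857, 0.086] [-0.001, -0.0, 0.482]
```

Call:
arm_command(xyz=[[0,0,-0.06],[-0.09,0.045,-0.06],[-0.18,0.09,-0.06],[-0.25,0.125,-0.06],[-0.32,0.16,-0.06],[-0.39,0.195,-0.06],[-0.46,0.23,-0.06],[-0.53,0.265,-0.06],[-0.572,0.286,-0.06],[-0.572,0.286,-0.06],[-0.572,0.286,-0.06],[-0.572,0.286,-0.06]], twist=[[0,0,0],[0,0,0.1],[0,0,0.2],[0,0,0.3],[0,0,0.4],[0,0,0.48],[0,0,0.48],[0,0,0.48],[0,0,0.48],[0,0,0.48],[0,0,0.48],[0,0,0.48]], hand=[1,1,1,1,1,1,1,1,1,1,1,1])

```text
time_s: 7.9
ee_pos: [0.6173, 0.0972, 0.1304]
eef_rot: [-3.141, -0.0, 1.539]
ft_force: [-0.7, -0.4, -2.6]
finger_gap: 0.0556
finger_force: 35.0
```

```bash
python3 - <<'E'
from h import *
rows([(0.6175,0.0964,0.062,1.536),(0.6175,0.0964,0.0575,1.536)])
lms(["wrist"],["tin_a"])
E
```

```text
[-0.0016, 0.0006, 0.1367] [-0.001, -0.0, 0.004]
[-0.0016, 0.0006, 0.1457] [-0.001, -0.0, 0.004]
tin_a wrist [([0.622, 0.094, 0.105], 0.96), ([0.464, 0.214, -0.003], 0.9), ([0.387, 0.212, 0.006], 0.78), ([0.33, 0.091, 0.002], 0.67), ([0.441, 0.08, -0.001], 0.59)]
```

Call:
arm_command(xyz=[[-0.001,0,0.06],[-0.001,0,0.11],[-0.001,0,0.135],[-0.001,0,0.144],[-0.001,0,0.146],[-0.001,0,0.146],[-0.001,0,0.146],[-0.001,0,0.146],[-0.001,0,0.146],[-0.001,0,0.146],[-0.001,0,0.1],[-0.001,0,0.02],[-0.001,0,-0.05],[-0.001,0,-0.1],[-0.001,0,-0.1]], twist=[[0,0,0],[0,0,0],[0,0,0],[0,0,0],[0,0,0],[0,0,0],[0,0,0],[0,0,0],[0,0,0],[0,0,0],[0,0,0],[0,0,0],[0,0,0],[0,0,0],[0,0,0]], hand=[1,1,1,1,1,1,0,0,0,0,0,0,0,0,0])

```text
time_s: 9.5
ee_pos: [0.6194, 0.0962, 0.1841]
eef_rot: [3.137, -0.001, 1.538]
ft_force: [-0.1, -0.0, 0.5]
finger_gap: 0.0941
finger_force: 0.0
```

```bash
python3 - <<'E'
from h import *
lms(["top","scene"],["tin_a","lid_a"])
rows([(0.463,0.213,0.15,2.3)])
E
```

```text
tin_a top [([0.268, 0.382, -0.001], 0.8), ([0.464, 0.213, 0.005], 0.68), ([0.39, 0.219, 0.003], 0.64), ([0.253, 0.26, 0.002], 0.62), ([0.796, 0.013, 0.126], 0.6), ([0.33, 0.094, 0.0], 0.59), ([0.443, 0.08, 0.001], 0.5)]
lid_a top [([0.275, 0.381, 0.072], 0.74), ([0.459, 0.214, 0.069], 0.63), ([0.384, 0.222, 0.073], 0.56), ([0.254, 0.256, 0.072], 0.56), ([0.334, 0.092, 0.07], 0.49), ([0.442, 0.083, 0.072], 0.41)]
tin_a scene [([0.329, 0.091, 0.003], 0.94), ([0.251, 0.259, -0.0], 0.86), ([0.618, 0.098, 0.033], 0.65), ([0.384, 0.219, 0.001], 0.61), ([0.272, 0.379, -0.003], 0.58), ([0.479, 0.213, 0.004], 0.55), ([0.449, 0.079, 0.002], 0.55)]
lid_a scene [([0.255, 0.261, 0.068], 0.69), ([0.329, 0.091, 0.071], 0.58), ([0.385, 0.217, 0.074], 0.51), ([0.484, 0.213, 0.075], 0.5), ([0.445, 0.081, 0.072], 0.44)]
[0.2245, -0.3165, 0.0592] [-0.002, -0.001, -0.971]
```

```bash
python3 - <<'E'
from h import *
for i in range(2): lm(["top","scene"],"lid_a",np.array([.48,.213]),0.1)
E
```

```text
lid_a top [0.3883, 0.2191, 0.0731] 0.56
lid_a top [0.481, 0.2157, 0.0716] 0.44
lid_a scene [0.3874, 0.2211, 0.077] 0.6
lid_a scene [0.4848, 0.214, 0.0707] 0.41
lid_a top [0.3885, 0.2181, 0.0724] 0.72
lid_a top [0.479, 0.2138, 0.0711] 0.63
lid_a scene [0.3868, 0.2197, 0.077] 0.62
lid_a scene [0.4862, 0.2135, 0.072] 0.6
```

The yellow tin has been knocked about 20 mm to (0.482, 0.214), and its lid height says it's still standing. I'll go above it and re-measure.

Call:
arm_command(xyz=[[0.06,-0.08,0.02],[0.12,-0.16,0.04],[0.18,-0.24,0.06],[0.22,-0.28,0.06],[0.22,-0.28,0.06],[0.22,-0.28,0.06],[0.22,-0.28,0.06],[0.22,-0.28,0.06]], twist=[[0,0,-0.2],[0,0,-0.4],[0,0,-0.6],[0,0,-0.8],[0,0,-1],[0,0,-1],[0,0,-1],[0,0,-1]], hand=[0,0,0,0,0,0,0,0])

```text
time_s: 11.0
ee_pos: [0.4818, 0.2102, 0.1505]
eef_rot: [3.142, -0.0, 2.321]
ft_force: [-0.1, -0.3, 0.6]
finger_gap: 0.0942
finger_force: 0.0
```

```bash
python3 - <<'E'
from h import *
lm(["wrist","top","scene"],"lid_a",np.array([.48,.213]),0.05)
lm(["wrist","scene"],"tin_a",np.array([.48,.213]),0.05)
rows([(0.482,0.214,0.026,2.324)])
E
```

```text
lid_a wrist [0.4819, 0.2134, 0.0752] 0.61
lid_a scene [0.4846, 0.2162, 0.0728] 0.52
tin_a wrist [0.4839, 0.2178, -0.0024] 0.96
[0.0049, 0.0056, 0.2489] [0.0, -0.0, -0.001]
```

Call:
arm_command(xyz=[[0.006,0.005,0.07],[0.006,0.005,0.14],[0.006,0.005,0.2],[0.006,0.005,0.25],[0.006,0.005,0.25],[0.006,0.005,0.25],[0.006,0.005,0.25],[0.006,0.005,0.25],[0.006,0.005,0.25],[0.006,0.005,0.25],[0.006,0.005,0.25],[0.006,0.005,0.25],[0.006,0.005,0.2],[0.006,0.005,0.14],[0.006,0.005,0.08],[0.006,0.005,0.04],[0.006,0.005,0.04]], twist=[[0,0,0],[0,0,0],[0,0,0],[0,0,0],[0,0,0],[0,0,0],[0,0,0],[0,0,0],[0,0,0],[0,0,0],[0,0,0],[0,0,0],[0,0,0],[0,0,0],[0,0,0],[0,0,0],[0,0,0]], hand=[0,0,0,0,0,1,1,1,1,1,1,1,1,1,1,1,1])

```text
time_s: 13.2
ee_pos: [0.4824, 0.2146, 0.1325]
eef_rot: [3.139, 0.002, 2.323]
ft_force: [0.9, 0.1, -3.0]
finger_gap: 0.0559
finger_force: 35.0
```

```bash
python3 h.py 0.615,0.0214,0.13,1.536
```

```text
[-0.4633, -0.0702, 0.0056] [0.004, 0.001, 1.002]
```

Call:
arm_command(xyz=[[0,0,-0.06],[-0.08,-0.01,-0.07],[-0.15,-0.02,-0.07],[-0.22,-0.033,-0.07],[-0.29,-0.044,-0.07],[-0.36,-0.054,-0.07],[-0.42,-0.064,-0.07],[-0.463,-0.07,-0.07],[-0.463,-0.07,-0.07],[-0.463,-0.07,-0.07],[-0.463,-0.07,-0.07],[-0.463,-0.07,-0.07]], twist=[[0,0,0],[0,0,0.15],[0,0,0.3],[0,0,0.45],[0,0,0.6],[0,0,0.75],[0,0,0.9],[0,0,1],[0,0,1],[0,0,1],[0,0,1],[0,0,1]], hand=[1,1,1,1,1,1,1,1,1,1,1,1])

```text
time_s: 14.4
ee_pos: [0.6136, 0.0221, 0.1652]
eef_rot: [-3.141, -0.0, 1.539]
ft_force: [-0.0, -0.8, -2.9]
finger_gap: 0.0552
finger_force: 35.0
```

```bash
python3 h.py 0.615,0.0214,0.0575,1.536
```

```text
[-0.0014, 0.003, 0.2154] [-0.001, -0.0, 0.004]
```

Call:
arm_command(xyz=[[-0.001,0.002,0.06],[-0.001,0.002,0.12],[-0.001,0.002,0.17],[-0.001,0.002,0.2],[-0.001,0.002,0.21],[-0.001,0.002,0.215],[-0.001,0.002,0.215],[-0.001,0.002,0.215],[-0.001,0.002,0.215],[-0.001,0.002,0.215],[-0.001,0.002,0.215],[-0.001,0.002,0.17],[-0.001,0.002,0.1],[-0.001,0.002,0.03],[-0.001,0.002,-0.01],[-0.001,0.002,-0.01]], twist=[[0,0,0],[0,0,0],[0,0,0],[0,0,0],[0,0,0],[0,0,0],[0,0,0],[0,0,0],[0,0,0],[0,0,0],[0,0,0],[0,0,0],[0,0,0],[0,0,0],[0,0,0],[0,0,0]], hand=[1,1,1,1,1,1,1,0,0,0,0,0,0,0,0,0])

```text
time_s: 16.0
ee_pos: [0.6164, 0.0209, 0.1735]
eef_rot: [3.137, 0.0, 1.537]
ft_force: [-0.3, 0.3, 0.6]
finger_gap: 0.094
finger_force: 0.0
```

```bash
python3 - <<'E'
from h import *
lms(["scene","wrist"],["tin_a"])
lm(["top","scene"],"lid_a",np.array([.388,.22]),0.07)
rows([(0.387,0.2195,0.15,2.3)])
E
```

```text
tin_a scene [([0.614, 0.016, 0.037], 0.97), ([0.328, 0.09, 0.002], 0.9), ([0.254, 0.262, 0.001], 0.69), ([0.447, 0.081, -0.001], 0.68), ([0.386, 0.216, 0.002], 0.67), ([0.617, 0.098, 0.031], 0.59)]
tin_a wrist [([0.618, 0.023, 0.027], 0.91), ([0.387, 0.216, 0.004], 0.9), ([0.621, 0.09, 0.031], 0.71), ([0.444, 0.081, -0.004], 0.64), ([0.329, 0.09, 0.002], 0.64)]
lid_a top [0.3829, 0.22, 0.0736] 0.74
lid_a top [0.4321, 0.2595, -0.0029] 0.6
lid_a scene [0.3862, 0.2172, 0.0761] 0.39
[0.3822, -0.4684, 0.0401] [-0.001, -0.001, -0.971]
```

Call:
arm_command(xyz=[[0.06,-0.07,0],[0.12,-0.145,0.01],[0.18,-0.22,0.02],[0.24,-0.295,0.03],[0.3,-0.37,0.04],[0.36,-0.44,0.04],[0.382,-0.465,0.04],[0.382,-0.465,0.04],[0.382,-0.465,0.04],[0.382,-0.465,0.04]], twist=[[0,0,-0.15],[0,0,-0.3],[0,0,-0.45],[0,0,-0.6],[0,0,-0.75],[0,0,-0.9],[0,0,-1],[0,0,-1],[0,0,-1],[0,0,-1]], hand=[0,0,0,0,0,0,0,0,0,0])

```text
time_s: 17.4
ee_pos: [0.3898, 0.2186, 0.1503]
eef_rot: [-3.141, -0.0, 2.32]
ft_force: [0.1, -0.3, 0.0]
finger_gap: 0.0941
finger_force: 0.0
```

```bash
python3 - <<'E'
from h import *
lm(["wrist"],"lid_a",np.array([.387,.22]),0.05)
lm(["wrist"],"tin_a",np.array([.387,.22]),0.05)
rows([(0.386,0.218,0.026,2.32)])
E
```

```text
lid_a wrist [0.3879, 0.221, 0.0716] 0.63
tin_a wrist [0.3849, 0.2138, 0.0059] 0.75
[0.0032, -0.0062, 0.2488] [-0.0, -0.0, 0.002]
```

Call:
arm_command(xyz=[[0.003,-0.005,0.07],[0.003,-0.005,0.14],[0.003,-0.005,0.2],[0.003,-0.005,0.25],[0.003,-0.005,0.25],[0.003,-0.005,0.25],[0.003,-0.005,0.25],[0.003,-0.005,0.25],[0.003,-0.005,0.25],[0.003,-0.005,0.25],[0.003,-0.005,0.25],[0.003,-0.005,0.25],[0.003,-0.005,0.2],[0.003,-0.005,0.14],[0.003,-0.005,0.06],[0.003,-0.005,0],[0.003,-0.005,-0.03],[0.003,-0.005,-0.03]], twist=[[0,0,0],[0,0,0],[0,0,0],[0,0,0],[0,0,0],[0,0,0],[0,0,0],[0,0,0],[0,0,0],[0,0,0],[0,0,0],[0,0,0],[0,0,0],[0,0,0],[0,0,0],[0,0,0],[0,0,0],[0,0,0]], hand=[0,0,0,0,0,1,1,1,1,1,1,1,1,1,1,1,1,1])

```text
time_s: 19.4
ee_pos: [0.387, 0.2188, 0.1669]
eef_rot: [3.139, 0.002, 2.322]
ft_force: [0.8, -1.0, -2.6]
finger_gap: 0.0552
finger_force: 35.0
```

```bash
python3 h.py 0.6123,-0.0536,0.165,1.536
```

```text
[-0.7057, -0.0428, 0.005] [0.004, 0.001, 1.001]
```

Call:
arm_command(xyz=[[-0.06,-0.004,0],[-0.13,-0.008,0],[-0.2,-0.012,0],[-0.27,-0.016,0],[-0.34,-0.02,0],[-0.41,-0.024,0],[-0.48,-0.028,0],[-0.55,-0.033,0],[-0.62,-0.037,0],[-0.68,-0.041,0],[-0.706,-0.043,0],[-0.706,-0.043,0],[-0.706,-0.043,0],[-0.706,-0.043,0],[-0.706,-0.043,0]], twist=[[0,0,0.1],[0,0,0.2],[0,0,0.3],[0,0,0.4],[0,0,0.5],[0,0,0.6],[0,0,0.7],[0,0,0.8],[0,0,0.9],[0,0,1],[0,0,1],[0,0,1],[0,0,1],[0,0,1],[0,0,1]], hand=[1,1,1,1,1,1,1,1,1,1,1,1,1,1,1])

```text
time_s: 20.9
ee_pos: [0.6112, -0.0528, 0.1655]
eef_rot: [-3.141, 0.0, 1.539]
ft_force: [0.4, 0.9, -1.8]
finger_gap: 0.0555
finger_force: 35.0
```

```bash
python3 h.py 0.6123,-0.0536,0.0575,1.536
```

```text
[-0.0015, 0.0022, 0.2159] [-0.0, 0.0, 0.004]
```

Call:
arm_command(xyz=[[-0.001,0.002,0.06],[-0.001,0.002,0.12],[-0.001,0.002,0.17],[-0.001,0.002,0.2],[-0.001,0.002,0.21],[-0.001,0.002,0.215],[-0.001,0.002,0.215],[-0.001,0.002,0.215],[-0.001,0.002,0.215],[-0.001,0.002,0.215],[-0.001,0.002,0.215],[-0.001,0.002,0.17],[-0.001,0.002,0.1],[-0.001,0.002,0.03],[-0.001,0.002,-0.04],[-0.001,0.002,-0.1],[-0.001,0.002,-0.1]], twist=[[0,0,0],[0,0,0],[0,0,0],[0,0,0],[0,0,0],[0,0,0],[0,0,0],[0,0,0],[0,0,0],[0,0,0],[0,0,0],[0,0,0],[0,0,0],[0,0,0],[0,0,0],[0,0,0],[0,0,0]], hand=[1,1,1,1,1,1,1,0,0,0,0,0,0,0,0,0,0])

```text
time_s: 22.6
ee_pos: [0.6143, -0.054, 0.2196]
eef_rot: [3.136, 0.001, 1.538]
ft_force: [0.3, 0.3, -0.2]
finger_gap: 0.0939
finger_force: 0.0
```

```bash
python3 - <<'E'
from h import *
import cv2
lms(["scene","top"],["crank_grip","hub","lid_a"])
cv2.imwrite("pics/scene1.png",bot.read_camera("scene")[80:380,180:440,::-1].repeat(2,0).repeat(2,1))
rows([(0.587,0.321,0.2,1.536)])
E
```

```text
crank_grip scene [([0.588, 0.322, 0.112], 0.56)]
hub scene [([0.796, 0.017, 0.128], 0.22)]
lid_a scene [([0.611, -0.057, 0.108], 0.72), ([0.618, 0.02, 0.107], 0.61), ([0.331, 0.089, 0.074], 0.46)]
crank_grip top [([0.586, 0.321, 0.103], 0.63), ([0.614, 0.023, 0.019], 0.62)]
hub top [([0.602, 0.281, 0.067], 0.8)]
lid_a top [([0.603, 0.282, 0.066], 0.74), ([0.253, 0.257, 0.072], 0.72), ([0.276, 0.383, 0.072], 0.68), ([0.613, 0.022, 0.104], 0.61), ([0.62, 0.094, 0.1], 0.56), ([0.333, 0.094, 0.068], 0.46)]
[0.7483, -0.0756, 0.03] [-0.001, -0.0, 0.002]
```

View pics/scene1.png

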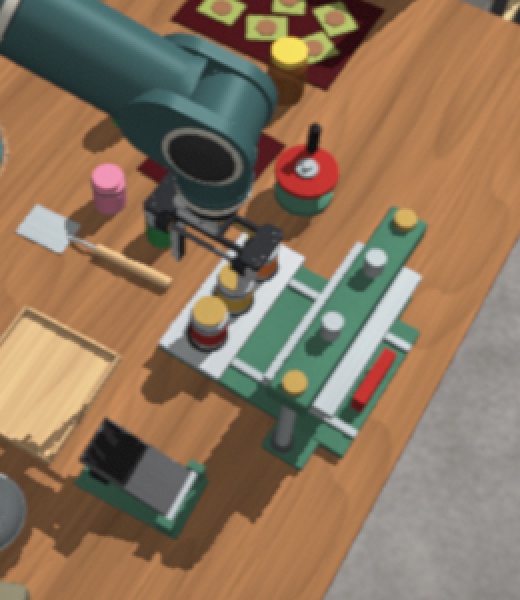

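The three tins stand on the carriage: red (208,320), yellow (237,290), orange (265,262). Next is the crank.

Call:
arm_command(xyz=[[0.08,-0.007,0],[0.17,-0.016,0],[0.26,-0.026,0.01],[0.35,-0.035,0.02],[0.44,-0.044,0.03],[0.53,-0.053,0.03],[0.62,-0.062,0.03],[0.7,-0.07,0.03],[0.748,-0.075,0.03],[0.748,-0.075,0.03],[0.748,-0.075,0.03],[0.748,-0.075,0.03]], twist=[[0,0,0],[0,0,0],[0,0,0],[0,0,0],[0,0,0],[0,0,0],[0,0,0],[0,0,0],[0,0,0],[0,0,0],[0,0,0],[0,0,0]], hand=[0.3,0.3,0.3,0.3,0.3,0.3,0.3,0.3,0.3,0.3,0.3,0.3])

```text
time_s: 24.25
ee_pos: [0.588, 0.3195, 0.2002]
eef_rot: [-3.141, 0.001, 1.536]
ft_force: [0.3, -0.3, 0.3]
finger_gap: 0.0658
finger_force: 0.0
```

```bash
python3 - <<'E'
from h import *
lms(["wrist","top"],["crank_grip","hub"])
rows([(0.587,0.321,0.09,1.536)])
E
```

```text
crank_grip wrist [([0.589, 0.323, 0.109], 0.96)]
hub wrist [([0.606, 0.281, 0.065], 0.88)]
crank_grip top [([0.604, 0.279, 0.068], 0.71)]
hub top [([0.601, 0.282, 0.068], 0.78)]
[0.0016, -0.0016, 0.2211] [0.0, 0.0, 0.001]
```

Call:
arm_command(xyz=[[0.003,0,0.06],[0.003,0,0.12],[0.003,0,0.18],[0.003,0,0.22],[0.003,0,0.22],[0.003,0,0.22],[0.003,0,0.22],[0.003,0,0.22],[0.003,0,0.22],[0.003,0,0.22],[0.003,0,0.22]], twist=[[0,0,0],[0,0,0],[0,0,0],[0,0,0],[0,0,0],[0,0,0],[0,0,0],[0,0,0],[0,0,0],[0,0,0],[0,0,0]], hand=[0.3,0.3,0.3,0.3,0.3,0.3,1,1,1,1,1], newtons=30)

```text
time_s: 25.65
ee_pos: [0.5877, 0.3223, 0.0907]
eef_rot: [3.141, -0.0, 1.538]
ft_force: [0.4, 0.6, 0.2]
finger_gap: 0.029
finger_force: 0.0
```

```bash
python3 - <<'E'
from h import *
s=bot.read_state(); p=np.array(s["ee_pos"]); print(p,s["ft_force"])
hub=np.array([.602,.2815]); 
ph0=np.arctan2(p[1]-hub[1],p[0]-hub[0]); print(ph0,np.hypot(*(p[:2]-hub)))
th=np.cumsum([.06,.12,.18]+[.24]*17); print(th[-1])
rows([(*(hub+.042*np.array([np.cos(ph0-t),np.sin(ph0-t)])),.09,1.536) for t in th])
E
```

```text
[0.58765586 0.3222863  0.09066814] [0.35082894 0.64515113 0.24113308]
1.908975994995744 0.043235126020615376
4.440000000000002
[-0.0006, 0.0056, 0.0013] [0.0, -0.0, 0.002]
[0.0019, 0.0154, 0.0013] [0.0, -0.0, 0.002]
[0.0034, 0.0304, 0.0013] [0.0, -0.0, 0.002]
[0.0012, 0.0504, 0.0013] [0.0, -0.0, 0.002]
[-0.0056, 0.0693, 0.0013] [0.0, -0.0, 0.002]
[-0.0168, 0.086, 0.0013] [0.0, -0.0, 0.002]
[-0.0316, 0.0996, 0.0013] [0.0, -0.0, 0.002]
[-0.0492, 0.1093, 0.0013] [0.0, -0.0, 0.002]
[-0.0687, 0.1145, 0.0013] [0.0, -0.0, 0.002]
[-0.0888, 0.115, 0.0013] [0.0, -0.0, 0.002]
[-0.1084, 0.1106, 0.0013] [0.0, -0.0, 0.002]
[-0.1265, 0.1017, 0.0013] [0.0, -0.0, 0.002]
[-0.1419, 0.0888, 0.0013] [0.0, -0.0, 0.002]
[-0.1538, 0.0726, 0.0013] [0.0, -0.0, 0.002]
[-0.1615, 0.054, 0.0013] [0.0, -0.0, 0.002]
[-0.1645, 0.0342, 0.0013] [0.0, -0.0, 0.002]
[-0.1628, 0.0141, 0.0013] [0.0, -0.0, 0.002]
[-0.1563, -0.0049, 0.0013] [0.0, -0.0, 0.002]
[-0.1455, -0.0219, 0.0013] [0.0, -0.0, 0.002]
[-0.131, -0.0358, 0.0013] [0.0, -0.0, 0.002]
```

Call:
arm_command(xyz=[[0,0,0],[0,0,0],[0,0,0],[0,0,0],[0,0.005,0],[0.002,0.015,0],[0.003,0.03,0],[0.001,0.05,0],[-0.006,0.069,0],[-0.017,0.086,0],[-0.032,0.1,0],[-0.032,0.1,0]], twist=[[0,0,0],[0,0,0],[0,0,0],[0,0,0],[0,0,0],[0,0,0],[0,0,0],[0,0,0],[0,0,0],[0,0,0],[0,0,0],[0,0,0]], hand=[1,1,1,1,1,1,1,1,1,1,1,1])

```text
time_s: 26.85
ee_pos: [0.6383, 0.3024, 0.0905]
eef_rot: [-3.141, 0.002, 1.535]
ft_force: [-4.7, -4.8, 7.3]
finger_gap: 0.0215
finger_force: 30.0
```

```bash
cat > circ.py <<'E'
from h import *
import sys
hub=np.array(list(map(float,sys.argv[1].split(',')))); ths=np.arange(1,int(sys.argv[3])+1)*float(sys.argv[2])
s=bot.read_state(); p=np.array(s["ee_pos"]); print(p.round(4),np.round(s["ft_force"],1))
ph0=np.arctan2(p[1]-hub[1],p[0]-hub[0]); print("phi",ph0,"r",np.hypot(*(p[:2]-hub)))
rows([(*(hub+.042*np.array([np.cos(ph0-t),np.sin(ph0-t)])),.09,1.536) for t in ths])
E
python3 - <<'E'
from h import *
lms(["top","scene"],["carriage","crank_grip","hub"])
E
python3 circ.py 0.602,0.2815 0.2 20
```

```text
carriage top [([0.645, 0.022, 0.022], 0.63)]
crank_grip top [([0.643, 0.018, 0.101], 0.59), ([0.646, -0.055, 0.036], 0.29)]
hub top [([0.428, -0.25, 0.004], 0.71)]
carriage scene [([0.643, 0.025, 0.026], 0.74)]
crank_grip scene [([0.639, 0.305, 0.112], 0.65)]
hub scene [([0.429, -0.252, 0.006], 0.39), ([0.432, 0.262, 0.004], 0.23)]
[0.6379 0.3031 0.0906] [-3.  -4.8  7.6]
phi 0.5406755267274239 r 0.04187493776321622
[-0.0148, 0.0079, 0.0012] [0.0, 0.002, 0.0]
[-0.0309, 0.0124, 0.0012] [0.0, 0.002, 0.0]
[-0.0476, 0.0137, 0.0012] [0.0, 0.002, 0.0]
[-0.0643, 0.0116, 0.0012] [0.0, 0.002, 0.0]
[-0.0802, 0.0063, 0.0013] [0.0, 0.002, 0.0]
[-0.0947, -0.0022, 0.0013] [0.0, 0.002, 0.0]
[-0.1072, -0.0133, 0.0013] [0.0, 0.002, 0.0]
[-0.1173, -0.0267, 0.0013] [0.0, 0.002, 0.0]
[-0.1246, -0.0418, 0.0013] [0.0, 0.002, 0.0]
[-0.1287, -0.0581, 0.0013] [0.0, 0.002, 0.0]
[-0.1294, -0.0748, 0.0013] [0.0, 0.002, 0.0]
[-0.1269, -0.0914, 0.0013] [0.0, 0.002, 0.0]
[-0.121, -0.1071, 0.0013] [0.0, 0.002, 0.0]
[-0.1122, -0.1214, 0.0013] [0.0, 0.002, 0.0]
[-0.1007, -0.1336, 0.0013] [0.0, 0.002, 0.0]
[-0.087, -0.1433, 0.0012] [0.0, 0.002, 0.0]
[-0.0717, -0.1501, 0.0012] [0.0, 0.002, 0.0]
[-0.0553, -0.1537, 0.0012] [0.0, 0.002, 0.0]
[-0.0386, -0.154, 0.0012] [0.0, 0.002, 0.0]
[-0.0221, -0.1509, 0.0011] [0.0, 0.002, 0.0]
```

Call:
arm_command(xyz=[[-0.007,0.004,0],[-0.015,0.008,0],[-0.031,0.012,0],[-0.048,0.014,0],[-0.064,0.012,0],[-0.08,0.006,0],[-0.095,-0.002,0],[-0.107,-0.013,0],[-0.117,-0.027,0],[-0.125,-0.042,0],[-0.129,-0.058,0],[-0.129,-0.075,0],[-0.127,-0.091,0],[-0.121,-0.107,0],[-0.112,-0.121,0],[-0.101,-0.134,0],[-0.087,-0.143,0],[-0.072,-0.15,0],[-0.055,-0.154,0],[-0.047,-0.154,0]], twist=[[0,0,0],[0,0,0],[0,0,0],[0,0,0],[0,0,0],[0,0,0],[0,0,0],[0,0,0],[0,0,0],[0,0,0],[0,0,0],[0,0,0],[0,0,0],[0,0,0],[0,0,0],[0,0,0],[0,0,0],[0,0,0],[0,0,0],[0,0,0]], hand=[1,1,1,1,1,1,1,1,1,1,1,1,1,1,1,1,1,1,1,1])

```text
time_s: 29.25
ee_pos: [0.5593, 0.2841, 0.0905]
eef_rot: [3.141, 0.0, 1.538]
ft_force: [4.6, -3.8, 7.6]
finger_gap: 0.0214
finger_force: 30.0
```

```bash
python3 - <<'E'
from h import *
lms(["top","scene"],["carriage","crank_grip"])
E
python3 circ.py 0.602,0.2815 0.2 20
```

```text
carriage top [([0.714, 0.018, 0.022], 0.7)]
crank_grip top []
carriage scene [([0.711, 0.018, 0.027], 0.67)]
crank_grip scene [([0.562, 0.286, 0.111], 0.45), ([0.716, 0.089, 0.104], 0.2)]
[0.5593 0.2845 0.0906] [6.8 2.8 2.8]
phi 3.0717239181144746 r 0.04280575552164486
[0.0166, 0.0039, 0.0012] [0.001, -0.001, 0.003]
[0.0324, 0.0094, 0.0012] [0.001, -0.001, 0.003]
[0.0468, 0.018, 0.0012] [0.001, -0.001, 0.003]
[0.0592, 0.0293, 0.0013] [0.001, -0.001, 0.003]
[0.0691, 0.0428, 0.0013] [0.001, -0.001, 0.003]
[0.0762, 0.058, 0.0013] [0.001, -0.001, 0.003]
[0.0801, 0.0744, 0.0013] [0.001, -0.001, 0.003]
[0.0806, 0.0911, 0.0013] [0.001, -0.001, 0.003]
[0.0779, 0.1077, 0.0013] [0.001, -0.001, 0.003]
[0.0719, 0.1233, 0.0013] [0.001, -0.001, 0.003]
[0.0629, 0.1375, 0.0013] [0.001, -0.001, 0.003]
[0.0512, 0.1496, 0.0013] [0.001, -0.001, 0.003]
[0.0374, 0.1591, 0.0013] [0.001, -0.001, 0.003]
[0.022, 0.1657, 0.0013] [0.001, -0.001, 0.003]
[0.0056, 0.1691, 0.0013] [0.001, -0.001, 0.003]
[-0.0112, 0.1692, 0.0013] [0.001, -0.001, 0.003]
[-0.0276, 0.1659, 0.0013] [0.001, -0.001, 0.003]
[-0.0431, 0.1594, 0.0012] [0.001, -0.001, 0.003]
[-0.057, 0.15, 0.0012] [0.001, -0.001, 0.003]
[-0.0687, 0.1381, 0.0012] [0.001, -0.001, 0.003]
```

Call:
arm_command(xyz=[[0.008,0.002,0],[0.017,0.004,0],[0.032,0.009,0],[0.047,0.018,0],[0.059,0.029,0],[0.069,0.043,0],[0.076,0.058,0],[0.08,0.074,0],[0.081,0.091,0],[0.078,0.108,0],[0.072,0.123,0],[0.063,0.138,0],[0.051,0.15,0],[0.037,0.159,0],[0.022,0.166,0],[0.006,0.169,0],[-0.011,0.169,0],[-0.028,0.166,0],[-0.035,0.163,0]], twist=[[0,0,0],[0,0,0],[0,0,0],[0,0,0],[0,0,0],[0,0,0],[0,0,0],[0,0,0],[0,0,0],[0,0,0],[0,0,0],[0,0,0],[0,0,0],[0,0,0],[0,0,0],[0,0,0],[0,0,0],[0,0,0],[0,0,0]], hand=[1,1,1,1,1,1,1,1,1,1,1,1,1,1,1,1,1,1,1])

```text
time_s: 31.45
ee_pos: [0.6392, 0.2641, 0.0906]
eef_rot: [-3.141, -0.001, 1.538]
ft_force: [0.8, 2.5, 4.2]
finger_gap: 0.0214
finger_force: 30.0
```

```bash
python3 - <<'E'
from h import *
lms(["top","scene"],["carriage","crank_grip"])
E
python3 circ.py 0.602,0.2815 0.1 12
```

```text
carriage top [([0.785, 0.018, 0.021], 0.64), ([0.497, -0.468, -0.005], 0.17)]
crank_grip top []
carriage scene []
crank_grip scene [([0.64, 0.264, 0.111], 0.62), ([0.428, -0.253, 0.007], 0.55)]
[0.6392 0.2638 0.0906] [-3.2 -1.1 10.8]
phi -0.44387166928723026 r 0.04114623479755522
[-0.0082, -0.0022, 0.0011] [-0.002, 0.001, 0.003]
[-0.0153, -0.0066, 0.0011] [-0.002, 0.001, 0.003]
[-0.0219, -0.0118, 0.0011] [-0.002, 0.001, 0.003]
[-0.028, -0.0176, 0.0011] [-0.002, 0.001, 0.003]
[-0.0335, -0.024, 0.0012] [-0.002, 0.001, 0.003]
[-0.0383, -0.0308, 0.0012] [-0.002, 0.001, 0.003]
[-0.0424, -0.0382, 0.0012] [-0.002, 0.001, 0.003]
[-0.0457, -0.0459, 0.0012] [-0.002, 0.001, 0.003]
[-0.0483, -0.0539, 0.0012] [-0.002, 0.001, 0.003]
[-0.05, -0.0621, 0.0012] [-0.002, 0.001, 0.003]
[-0.051, -0.0704, 0.0012] [-0.002, 0.001, 0.003]
[-0.051, -0.0788, 0.0012] [-0.002, 0.001, 0.003]
```

Call:
arm_command(xyz=[[-0.008,-0.002,0],[-0.015,-0.007,0],[-0.022,-0.012,0],[-0.028,-0.018,0],[-0.034,-0.024,0],[-0.038,-0.031,0],[-0.042,-0.038,0],[-0.046,-0.046,0],[-0.047,-0.05,0],[-0.048,-0.054,0],[-0.048,-0.054,0]], twist=[[0,0,0],[0,0,0],[0,0,0],[0,0,0],[0,0,0],[0,0,0],[0,0,0],[0,0,0],[0,0,0],[0,0,0],[0,0,0]], hand=[1,1,1,1,1,1,1,1,1,1,1])

```text
time_s: 32.85
ee_pos: [0.6137, 0.2419, 0.0907]
eef_rot: [3.138, -0.003, 1.538]
ft_force: [16.3, 10.4, -6.6]
finger_gap: 0.0215
finger_force: 30.0
```

```bash
python3 - <<'E'
from h import *
lms(["top","scene"],["carriage","crank_grip"])
E
python3 circ.py 0.602,0.2815 0.1 2
```

```text
carriage top [([0.8, 0.016, 0.02], 0.78)]
crank_grip top [([0.463, 0.458, 0.001], 0.36)]
carriage scene [([0.799, 0.019, 0.026], 0.93)]
crank_grip scene [([0.614, 0.245, 0.109], 0.62)]
[0.6137 0.2419 0.0907] [16.3 10.2 -5.9]
phi -1.2830889524185702 r 0.041305755173504675
[-0.0036, -0.0077, 0.0014] [0.004, -0.004, 0.003]
[-0.005, -0.0159, 0.0013] [0.004, -0.004, 0.003]
```

Call:
arm_command(xyz=[[-0.045,-0.05,0],[-0.045,-0.05,0],[-0.045,-0.05,0],[-0.045,-0.05,0],[-0.045,-0.05,0],[-0.045,-0.05,-0.05],[-0.045,-0.05,-0.12],[-0.045,-0.05,-0.2],[-0.045,-0.05,-0.26],[-0.045,-0.05,-0.3],[-0.045,-0.05,-0.3]], twist=[[0,0,0],[0,0,0],[0,0,0],[0,0,0],[0,0,0],[0,0,0],[0,0,0],[0,0,0],[0,0,0],[0,0,0],[0,0,0]], hand=[1,0.4,0.4,0.4,0.4,0.4,0.4,0.4,0.4,0.4,0.4])

```text
time_s: 34.25
ee_pos: [0.5875, 0.2199, 0.2432]
eef_rot: [3.138, -0.002, 1.538]
ft_force: [-0.1, 0.5, -0.2]
finger_gap: 0.0561
finger_force: 0.0
```

```bash
python3 - <<'E'
from h import *
import cv2
lms(["top","scene"],["carriage","crank_grip","pedal_pad","lid_a"])
cv2.imwrite("pics/scene2.png",bot.read_camera("scene")[150:350,220:440,::-1].repeat(3,0).repeat(3,1))
rows([(0.602,-0.304,0.22,1.536)])
E
```

```text
carriage top [([0.802, 0.017, 0.022], 0.66)]
crank_grip top [([0.614, 0.02, 0.003], 0.62)]
pedal_pad top [([0.602, -0.303, 0.078], 0.88), ([0.466, 0.461, -0.001], 0.36)]
lid_a top [([0.253, 0.257, 0.071], 0.49), ([0.277, 0.38, 0.07], 0.45)]
carriage scene [([0.798, 0.015, 0.022], 0.87)]
crank_grip scene [([0.617, 0.242, 0.111], 0.65), ([0.8, 0.016, 0.022], 0.37)]
pedal_pad scene [([0.602, -0.303, 0.084], 0.81)]
lid_a scene [([0.272, 0.38, 0.069], 0.63), ([0.446, 0.08, 0.073], 0.61), ([0.332, 0.09, 0.073], 0.45), ([0.255, 0.261, 0.068], 0.44)]
[-1.0438, 0.0655, 0.0403] [-0.001, 0.0, 0.002]
```

View pics/scene2.png

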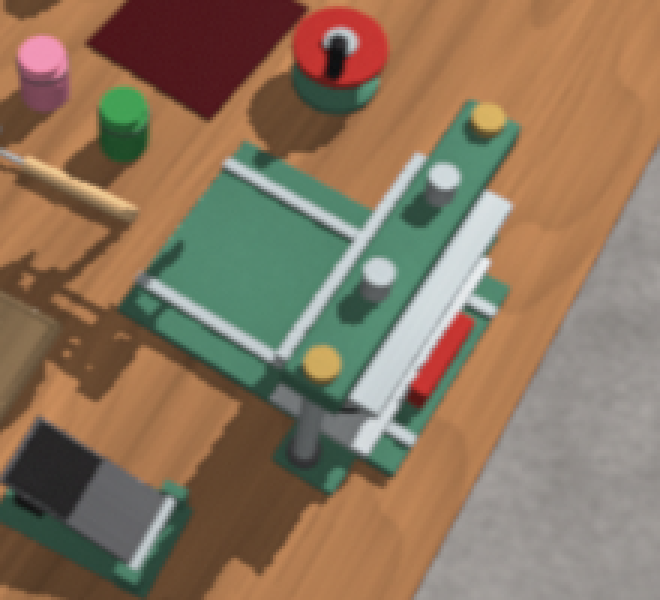

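The carriage is at x = 0.80, against the red stop at px (440,360), and the crank sits at its end angle. My last call had a stray sideways shift in it. That pushed the wheel further into its stop, so nothing moved. On to the pedal.

Call:
arm_command(xyz=[[-0.09,0.006,0],[-0.18,0.012,0],[-0.27,0.017,0],[-0.36,0.022,0],[-0.45,0.028,0],[-0.54,0.034,0],[-0.63,0.04,0],[-0.72,0.045,0],[-0.81,0.05,0],[-0.9,0.056,0.02],[-1,0.062,0.06],[-1,0.062,0.12],[-1,0.062,0.16],[-1,0.062,0.16],[-1,0.062,0.16]], twist=[[0,0,0],[0,0,0],[0,0,0],[0,0,0],[0,0,0],[0,0,0],[0,0,0],[0,0,0],[0,0,0],[0,0,0],[0,0,0],[0,0,0],[0,0,0],[0,0,0],[0,0,0]], hand=[1,1,1,1,1,1,1,1,1,1,1,1,1,1,1])

```text
time_s: 36.3
ee_pos: [0.6014, -0.2817, 0.1611]
eef_rot: [3.141, -0.0, 1.538]
ft_force: [0.3, 0.8, 0.5]
finger_gap: 0.0007
finger_force: 0.0
```

```bash
python3 h.py 0.602,-0.303,0.1,1.536 0.602,-0.303,0.085,1.536 0.600,-0.303,0.044,1.536
```

```text
[-0.0426, 0.0027, 0.1221] [0.0, -0.0, 0.003]
[-0.0426, 0.0027, 0.1521] [0.0, -0.0, 0.003]
[-0.0428, -0.0014, 0.2341] [0.0, -0.0, 0.003]
```

Press smoothly down towards the stop.

Call:
arm_command(xyz=[[-0.042,0.002,0.06],[-0.042,0.002,0.12],[-0.042,0.002,0.145],[-0.042,0.002,0.155],[-0.042,0.002,0.163],[-0.042,0.001,0.171],[-0.042,0.001,0.179],[-0.042,0.001,0.187],[-0.042,0,0.195],[-0.042,0,0.203],[-0.042,0,0.211],[-0.042,0,0.219],[-0.042,-0.001,0.225],[-0.042,-0.001,0.23],[-0.042,-0.001,0.234],[-0.042,-0.001,0.236],[-0.042,-0.001,0.236]], twist=[[0,0,0],[0,0,0],[0,0,0],[0,0,0],[0,0,0],[0,0,0],[0,0,0],[0,0,0],[0,0,0],[0,0,0],[0,0,0],[0,0,0],[0,0,0],[0,0,0],[0,0,0],[0,0,0],[0,0,0]], hand=[1,1,1,1,1,1,1,1,1,1,1,1,1,1,1,1,1])

```text
time_s: 38.0
ee_pos: [0.5991, -0.3034, 0.0441]
eef_rot: [-3.14, 0.001, 1.537]
ft_force: [-17.4, 3.6, 30.8]
finger_gap: 0.0002
finger_force: 15.5
```

```bash
python3 - <<'E'
from h import *
s=bot.read_state(); print(s["ee_pos"],s["ft_force"])
lms(["scene","top"],["pedal_pad","plate"])
E
```

```text
[ 0.5991378  -0.30340748  0.04407107] [-17.42842174   3.57547411  30.83178243]
pedal_pad scene []
plate scene [([0.8, 0.014, 0.098], 0.61)]
pedal_pad top [([0.593, -0.303, 0.042], 0.89), ([0.795, 0.013, 0.033], 0.75)]
plate top [([0.799, 0.015, 0.097], 0.88)]
```

The plate reads 0.0975 m, its lowest point, and 31 N says the pedal is on its stop. I'll hold briefly with slightly less sideways load, then let it up.

Call:
arm_command(xyz=[[0,-0.003,0.001],[0,-0.004,0.001],[0,-0.004,0.002],[0,-0.004,0.002],[0,-0.004,0.002]], twist=[[0,0,0],[0,0,0],[0,0,0],[0,0,0],[0,0,0]], hand=[1,1,1,1,1])

```text
time_s: 38.8
ee_pos: [0.599, -0.3034, 0.044]
eef_rot: [3.139, 0.002, 1.537]
ft_force: [-9.6, 2.8, 32.7]
finger_gap: 0.0006
finger_force: 16.4
```

Call:
arm_command(xyz=[[0,0,-0.01],[0,0,-0.022],[0,0,-0.034],[0,0,-0.046],[0,0,-0.058],[0,0,-0.07],[0,0,-0.085],[0,0,-0.12],[0,0,-0.18],[0,0,-0.25],[0,0,-0.33],[0,0,-0.36],[0,0,-0.36]], twist=[[0,0,0],[0,0,0],[0,0,0],[0,0,0],[0,0,0],[0,0,0],[0,0,0],[0,0,0],[0,0,0],[0,0,0],[0,0,0],[0,0,0],[0,0,0]], hand=[1,1,1,1,1,1,1,1,1,1,1,1,1])

```text
time_s: 40.1
ee_pos: [0.5985, -0.3032, 0.2246]
eef_rot: [3.139, 0.002, 1.537]
ft_force: [0.8, -0.8, -0.4]
finger_gap: 0.0007
finger_force: 0.0
```

```bash
python3 - <<'E'
from h import *
lms(["scene","top"],["pedal_pad","plate","crank_grip"])
rows([(0.6145,0.2415,0.22,1.536)])
E
```

```text
pedal_pad scene [([0.604, -0.303, 0.078], 0.6)]
plate scene [([0.799, 0.016, 0.126], 0.68)]
crank_grip scene [([0.615, 0.241, 0.11], 0.48)]
pedal_pad top [([0.612, 0.241, 0.106], 0.7), ([0.602, -0.303, 0.078], 0.6)]
plate top [([0.798, 0.014, 0.128], 0.98)]
crank_grip top [([0.614, 0.241, 0.104], 0.63), ([0.797, 0.014, 0.035], 0.54)]
[1.0891, -0.0022, 0.0021] [-0.001, -0.001, 0.002]
```

Call:
arm_command(xyz=[[0.09,0,0],[0.18,0,0],[0.27,0,0],[0.36,0,0],[0.45,0,0],[0.54,0,0],[0.63,0,0],[0.72,-0.001,0],[0.81,-0.001,0],[0.9,-0.002,0],[1,-0.002,0],[1,-0.002,0],[1,-0.002,0]], twist=[[0,0,0],[0,0,0],[0,0,0],[0,0,0],[0,0,0],[0,0,0],[0,0,0],[0,0,0],[0,0,0],[0,0,0],[0,0,0],[0,0,0],[0,0,0]], hand=[0.3,0.3,0.3,0.3,0.3,0.3,0.3,0.3,0.3,0.3,0.3,0.3,0.3])

```text
time_s: 41.8
ee_pos: [0.6129, 0.1983, 0.221]
eef_rot: [-3.141, -0.0, 1.54]
ft_force: [0.9, -1.3, 0.1]
finger_gap: 0.0652
finger_force: 0.0
```

```bash
python3 h.py 0.6147,0.2413,0.15,1.536 0.6147,0.2413,0.09,1.536
```

```text
[0.086, 0.001, 0.1419] [-0.001, -0.0, 0.005]
[0.086, 0.0012, 0.2619] [-0.001, -0.0, 0.005]
```

Call:
arm_command(xyz=[[0.05,0,0.03],[0.086,0.001,0.08],[0.086,0.001,0.15],[0.086,0.001,0.21],[0.086,0.001,0.25],[0.086,0.001,0.262],[0.086,0.001,0.262],[0.086,0.001,0.262],[0.086,0.001,0.262],[0.086,0.001,0.262],[0.086,0.001,0.262],[0.086,0.001,0.262],[0.086,0.001,0.262],[0.086,0.001,0.262],[0.086,0.001,0.262]], twist=[[0,0,0],[0,0,0],[0,0,0],[0,0,0],[0,0,0],[0,0,0],[0,0,0],[0,0,0],[0,0,0],[0,0,0],[0,0,0],[0,0,0],[0,0,0],[0,0,0],[0,0,0]], hand=[0.3,0.3,0.3,0.3,0.3,0.3,0.3,1,1,1,1,1,1,1,1])

```text
time_s: 43.3
ee_pos: [0.6153, 0.2399, 0.0905]
eef_rot: [-3.141, -0.0, 1.538]
ft_force: [-1.1, 0.2, 3.0]
finger_gap: 0.0217
finger_force: 30.0
```

```bash
python3 circ.py 0.602,0.2815 -0.2 18
```

```text
[0.6153 0.2399 0.0905] [-1.1  0.2  3. ]
phi -1.2607640393344193 r 0.043668784820747014
[0.0103, 0.014, 0.0011] [-0.0, -0.0, 0.002]
[0.0204, 0.0274, 0.0011] [-0.0, -0.0, 0.002]
[0.0329, 0.0386, 0.0011] [-0.0, -0.0, 0.002]
[0.0474, 0.047, 0.0011] [-0.0, -0.0, 0.002]
[0.0633, 0.0524, 0.0011] [-0.0, -0.0, 0.002]
[0.0799, 0.0546, 0.0011] [-0.0, -0.0, 0.002]
[0.0967, 0.0534, 0.0011] [-0.0, -0.0, 0.002]
[0.1128, 0.0489, 0.0011] [-0.0, -0.0, 0.002]
[0.1277, 0.0412, 0.0011] [-0.0, -0.0, 0.002]
[0.1409, 0.0308, 0.0011] [-0.0, -0.0, 0.002]
[0.1516, 0.0179, 0.0011] [-0.0, -0.0, 0.002]
[0.1597, 0.0032, 0.0011] [-0.0, -0.0, 0.002]
[0.1646, -0.0128, 0.0011] [-0.0, -0.0, 0.002]
[0.1662, -0.0295, 0.0011] [-0.0, -0.0, 0.002]
[0.1645, -0.0462, 0.0011] [-0.0, -0.0, 0.002]
[0.1596, -0.0622, 0.0011] [-0.0, -0.0, 0.002]
[0.1515, -0.0769, 0.0011] [-0.0, -0.0, 0.002]
[0.1407, -0.0897, 0.0011] [-0.0, -0.0, 0.002]
```

Call:
arm_command(xyz=[[0.005,0.007,0],[0.01,0.014,0],[0.02,0.027,0],[0.033,0.039,0],[0.047,0.047,0],[0.063,0.052,0],[0.08,0.055,0],[0.097,0.053,0],[0.113,0.049,0],[0.128,0.041,0],[0.141,0.031,0],[0.152,0.018,0],[0.16,0.003,0],[0.165,-0.013,0],[0.166,-0.03,0],[0.165,-0.046,0],[0.16,-0.062,0],[0.152,-0.077,0],[0.141,-0.09,0]], twist=[[0,0,0],[0,0,0],[0,0,0],[0,0,0],[0,0,0],[0,0,0],[0,0,0],[0,0,0],[0,0,0],[0,0,0],[0,0,0],[0,0,0],[0,0,0],[0,0,0],[0,0,0],[0,0,0],[0,0,0],[0,0,0],[0,0,0]], hand=[1,1,1,1,1,1,1,1,1,1,1,1,1,1,1,1,1,1,1])

```text
time_s: 45.2
ee_pos: [0.5739, 0.3117, 0.0906]
eef_rot: [3.14, -0.0, 1.537]
ft_force: [7.0, -3.3, -0.7]
finger_gap: 0.0214
finger_force: 30.0
```

```bash
python3 circ.py 0.602,0.2815 -0.2 20; python3 -c "
from h import *
lms(['top'],['carriage'])"
```

```text
[0.5739 0.3117 0.0906] [ 7.  -3.3 -0.7]
phi 2.319935452067503 r 0.04122028172095297
[-0.0119, -0.0118, 0.0011] [0.003, -0.0, 0.001]
[-0.0267, -0.0196, 0.0011] [0.003, -0.0, 0.001]
[-0.0427, -0.0244, 0.001] [0.003, -0.0, 0.001]
[-0.0595, -0.0259, 0.001] [0.003, -0.0, 0.001]
[-0.0761, -0.024, 0.001] [0.003, -0.0, 0.001]
[-0.0921, -0.0188, 0.001] [0.003, -0.0, 0.001]
[-0.1067, -0.0106, 0.001] [0.003, -0.0, 0.001]
[-0.1194, 0.0003, 0.0011] [0.003, -0.0, 0.001]
[-0.1297, 0.0136, 0.0011] [0.003, -0.0, 0.001]
[-0.1371, 0.0286, 0.0011] [0.003, -0.0, 0.001]
[-0.1414, 0.0449, 0.0011] [0.003, -0.0, 0.001]
[-0.1424, 0.0616, 0.0012] [0.003, -0.0, 0.001]
[-0.14, 0.0782, 0.0012] [0.003, -0.0, 0.001]
[-0.1344, 0.094, 0.0012] [0.003, -0.0, 0.001]
[-0.1258, 0.1084, 0.0013] [0.003, -0.0, 0.001]
[-0.1144, 0.1208, 0.0013] [0.003, -0.0, 0.001]
[-0.1009, 0.1306, 0.0013] [0.003, -0.0, 0.001]
[-0.0856, 0.1376, 0.0013] [0.003, -0.0, 0.001]
[-0.0693, 0.1414, 0.0014] [0.003, -0.0, 0.001]
[-0.0525, 0.1419, 0.0014] [0.003, -0.0, 0.001]
carriage top [([0.728, 0.017, 0.032], 0.24)]
```

Call:
arm_command(xyz=[[-0.006,-0.006,0],[-0.012,-0.012,0],[-0.027,-0.02,0],[-0.043,-0.024,0],[-0.06,-0.026,0],[-0.076,-0.024,0],[-0.092,-0.019,0],[-0.107,-0.011,0],[-0.119,0,0],[-0.13,0.014,0],[-0.137,0.029,0],[-0.141,0.045,0],[-0.142,0.062,0],[-0.14,0.078,0],[-0.134,0.094,0],[-0.126,0.108,0],[-0.114,0.121,0],[-0.101,0.131,0],[-0.086,0.138,0],[-0.069,0.141,0]], twist=[[0,0,0],[0,0,0],[0,0,0],[0,0,0],[0,0,0],[0,0,0],[0,0,0],[0,0,0],[0,0,0],[0,0,0],[0,0,0],[0,0,0],[0,0,0],[0,0,0],[0,0,0],[0,0,0],[0,0,0],[0,0,0],[0,0,0],[0,0,0]], hand=[1,1,1,1,1,1,1,1,1,1,1,1,1,1,1,1,1,1,1,1])

```text
time_s: 47.3
ee_pos: [0.6429, 0.2738, 0.0905]
eef_rot: [3.141, 0.001, 1.536]
ft_force: [-2.3, -3.2, 5.1]
finger_gap: 0.0213
finger_force: 30.0
```

```bash
python3 circ.py 0.602,0.2815 -0.2 12; python3 -c "
from h import *
lms(['top','scene'],['carriage','tin_a'])"
```

```text
[0.6429 0.2738 0.0905] [-2.3 -3.2  5.1]
phi -0.1851652437948419 r 0.04163996926195653
[0.0166, 0.0016, 0.0011] [0.0, 0.002, 0.001]
[0.0332, -0.0009, 0.0011] [0.0, 0.002, 0.001]
[0.049, -0.0067, 0.001] [0.0, 0.002, 0.001]
[0.0633, -0.0154, 0.001] [0.0, 0.002, 0.001]
[0.0756, -0.0268, 0.001] [0.0, 0.002, 0.001]
[0.0853, -0.0405, 0.001] [0.0, 0.002, 0.001]
[0.0922, -0.0558, 0.001] [0.0, 0.002, 0.001]
[0.0959, -0.0721, 0.001] [0.0, 0.002, 0.001]
[0.0963, -0.0889, 0.001] [0.0, 0.002, 0.001]
[0.0933, -0.1054, 0.001] [0.0, 0.002, 0.001]
[0.0871, -0.121, 0.001] [0.0, 0.002, 0.001]
[0.0779, -0.1351, 0.001] [0.0, 0.002, 0.001]
carriage top [([0.655, 0.019, 0.018], 0.79)]
tin_a top [([0.654, 0.02, 0.042], 0.78), ([0.658, 0.095, 0.032], 0.71), ([0.273, 0.384, -0.002], 0.6), ([0.254, 0.263, 0.004], 0.58), ([0.653, -0.054, 0.034], 0.57)]
carriage scene [([0.654, 0.019, 0.027], 0.96), ([0.652, -0.056, 0.03], 0.62)]
tin_a scene [([0.446, 0.08, 0.0], 0.88), ([0.653, -0.056, 0.029], 0.87), ([0.656, 0.096, 0.034], 0.85), ([0.33, 0.087, 0.004], 0.85), ([0.653, 0.014, 0.032], 0.68), ([0.274, 0.378, -0.0], 0.66), ([0.656, 0.018, 0.096], 0.66), ([0.253, 0.26, 0.0], 0.62), ([0.601, -0.304, 0.078], 0.37)]
```

Call:
arm_command(xyz=[[0.008,0.001,0],[0.017,0.001,0],[0.033,-0.001,0],[0.049,-0.007,0],[0.063,-0.015,0],[0.076,-0.027,0],[0.085,-0.041,0],[0.092,-0.056,0],[0.096,-0.072,0],[0.096,-0.089,0],[0.093,-0.105,0],[0.09,-0.113,0],[0.087,-0.121,0],[0.087,-0.121,0]], twist=[[0,0,0],[0,0,0],[0,0,0],[0,0,0],[0,0,0],[0,0,0],[0,0,0],[0,0,0],[0,0,0],[0,0,0],[0,0,0],[0,0,0],[0,0,0],[0,0,0]], hand=[1,1,1,1,1,1,1,1,1,1,1,1,1,1])

```text
time_s: 49.0
ee_pos: [0.5877, 0.3194, 0.0908]
eef_rot: [3.134, -0.002, 1.535]
ft_force: [31.6, 2.8, -13.7]
finger_gap: 0.0214
finger_force: 29.9
```

```bash
python3 circ.py 0.602,0.2815 -0.1 1; python3 -c "
from h import *
lms(['top','scene'],['carriage','crank_grip'])"
```

```text
[0.5877 0.3194 0.0908] [ 31.6   2.8 -13.7]
phi 1.9320500663903477 r 0.04047099341934034
[-0.0008, -0.0088, 0.0015] [0.01, -0.002, -0.001]
carriage top [([0.614, 0.025, 0.018], 0.8), ([0.428, -0.246, 0.004], 0.39)]
crank_grip top []
carriage scene [([0.615, 0.026, 0.025], 0.91)]
crank_grip scene [([0.588, 0.324, 0.115], 0.56)]
```

Carriage is fully out, against its end. Release the crank and rise.

Call:
arm_command(xyz=[[0,0.004,0],[0,0.006,0],[0,0.006,0],[0,0.006,0],[0,0.006,0],[0,0.006,0],[0,0.006,0],[0,0.006,-0.06],[0,0.006,-0.14],[0,0.006,-0.2],[0,0.006,-0.23],[0,0.006,-0.23]], twist=[[0,0,0],[0,0,0],[0,0,0],[0,0,0],[0,0,0],[0,0,0],[0,0,0],[0,0,0],[0,0,0],[0,0,0],[0,0,0],[0,0,0]], hand=[1,1,0.3,0.3,0.3,0.3,0.3,0.3,0.3,0.3,0.3,0.3])

```text
time_s: 50.5
ee_pos: [0.5866, 0.3208, 0.2072]
eef_rot: [3.139, -0.001, 1.538]
ft_force: [-1.1, 0.4, -1.3]
finger_gap: 0.0657
finger_force: 0.0
```

```bash
python3 - <<'E'
from h import *
import cv2
lms(["top","scene"],["carriage","crank_grip","lid_a","tin_a","tray","tray_in"])
cv2.imwrite("pics/scene3.png",bot.read_camera("scene")[150:350,220:440,::-1].repeat(3,0).repeat(3,1))
rows([(0.6123,-0.0536,0.2,1.536)])
E
```

```text
carriage top [([0.615, 0.021, 0.019], 0.85)]
crank_grip top []
lid_a top [([0.615, -0.054, 0.093], 0.72), ([0.619, 0.093, 0.09], 0.71), ([0.252, 0.256, 0.07], 0.69), ([0.445, 0.08, 0.076], 0.63), ([0.276, 0.379, 0.072], 0.62), ([0.613, 0.02, 0.09], 0.47)]
tin_a top [([0.615, 0.022, 0.038], 0.77), ([0.618, 0.097, 0.031], 0.74), ([0.441, 0.08, 0.001], 0.72), ([0.618, -0.051, 0.034], 0.69), ([0.253, 0.261, -0.0], 0.59), ([0.269, 0.381, -0.004], 0.58), ([0.618, 0.095, 0.093], 0.17)]
tray top [([0.426, -0.248, 0.001], 0.82)]
tray_in top [([0.428, -0.249, 0.003], 0.65)]
carriage scene [([0.611, 0.023, 0.027], 0.88)]
crank_grip scene [([0.59, 0.324, 0.111], 0.68)]
lid_a scene [([0.612, -0.056, 0.097], 0.65), ([0.332, 0.09, 0.075], 0.64), ([0.254, 0.259, 0.068], 0.6), ([0.616, 0.096, 0.031], 0.6), ([0.613, 0.02, 0.096], 0.54), ([0.444, 0.082, 0.073], 0.53), ([0.269, 0.378, 0.074], 0.52), ([0.619, 0.09, 0.094], 0.51)]
tin_a scene [([0.614, 0.02, 0.034], 0.91), ([0.254, 0.26, -0.002], 0.9), ([0.276, 0.379, -0.003], 0.87), ([0.445, 0.078, -0.002], 0.76), ([0.332, 0.089, 0.002], 0.72), ([0.618, 0.098, 0.033], 0.6), ([0.611, -0.053, 0.032], 0.59)]
tray scene [([0.425, -0.25, -0.003], 0.65)]
tray_in scene [([0.43, -0.253, 0.009], 0.93)]
[-0.7458, 0.0773, 0.0108] [-0.0, -0.0, 0.002]
```

View pics/scene3.png

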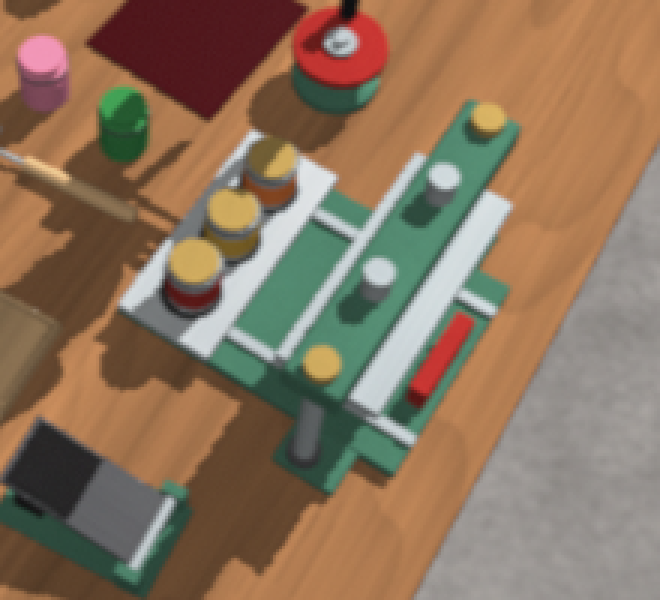

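All lids read about 0.094 m (34 + 60 mm), fully home. The tins stand on the carriage: red (195,275), yellow (232,225), orange (270,170). Now I move them to the tray, red first.

Call:
arm_command(xyz=[[-0.08,0.008,0],[-0.17,0.018,0],[-0.26,0.027,0],[-0.35,0.036,0],[-0.44,0.046,0],[-0.53,0.055,0],[-0.62,0.064,0],[-0.7,0.073,0],[-0.746,0.077,0],[-0.746,0.077,0],[-0.746,0.077,0.02],[-0.746,0.077,0.04]], twist=[[0,0,0],[0,0,0],[0,0,0],[0,0,0],[0,0,0],[0,0,0],[0,0,0],[0,0,0],[0,0,0],[0,0,0],[0,0,0],[0,0,0]], hand=[0,0,0,0,0,0,0,0,0,0,0,0])

```text
time_s: 52.45
ee_pos: [0.6121, -0.0524, 0.1848]
eef_rot: [3.141, -0.0, 1.539]
ft_force: [0.9, -0.2, 0.2]
finger_gap: 0.0946
finger_force: 0.0
```

```bash
python3 h.py 0.613,-0.0538,0.057,1.536
```

```text
[-0.0027, 0.0019, 0.2555] [0.0, -0.0, 0.004]
```

Call:
arm_command(xyz=[[-0.003,0.002,0.06],[-0.003,0.002,0.13],[-0.003,0.002,0.19],[-0.003,0.002,0.24],[-0.003,0.002,0.256],[-0.003,0.002,0.256],[-0.003,0.002,0.256],[-0.003,0.002,0.256],[-0.003,0.002,0.256],[-0.003,0.002,0.256],[-0.003,0.002,0.256],[-0.003,0.002,0.256],[-0.003,0.002,0.256],[-0.003,0.002,0.21],[-0.003,0.002,0.15],[-0.003,0.002,0.1],[-0.003,0.002,0.07],[-0.003,0.002,0.07]], twist=[[0,0,0],[0,0,0],[0,0,0],[0,0,0],[0,0,0],[0,0,0],[0,0,0],[0,0,0],[0,0,0],[0,0,0],[0,0,0],[0,0,0],[0,0,0],[0,0,0],[0,0,0],[0,0,0],[0,0,0],[0,0,0]], hand=[0,0,0,0,0,0,1,1,1,1,1,1,1,1,1,1,1,1], newtons=35)

```text
time_s: 54.25
ee_pos: [0.6138, -0.0554, 0.1518]
eef_rot: [3.139, 0.0, 1.537]
ft_force: [0.5, 0.5, -2.2]
finger_gap: 0.0555
finger_force: 35.0
```

```bash
python3 h.py 0.393,-0.304,0.12,1.536
```

```text
[-0.5117, -0.4249, 0.0629] [0.003, 0.0, 0.002]
```

Call:
arm_command(xyz=[[-0.05,-0.04,0],[-0.11,-0.09,0.01],[-0.17,-0.14,0.02],[-0.23,-0.19,0.03],[-0.29,-0.24,0.04],[-0.35,-0.29,0.05],[-0.41,-0.34,0.06],[-0.47,-0.39,0.06],[-0.512,-0.425,0.06],[-0.512,-0.425,0.06],[-0.512,-0.425,0.06],[-0.512,-0.425,0.06]], twist=[[0,0,0],[0,0,0],[0,0,0],[0,0,0],[0,0,0],[0,0,0],[0,0,0],[0,0,0],[0,0,0],[0,0,0],[0,0,0],[0,0,0]], hand=[1,1,1,1,1,1,1,1,1,1,1,1])

```text
time_s: 55.45
ee_pos: [0.3926, -0.3031, 0.1199]
eef_rot: [-3.141, -0.001, 1.539]
ft_force: [-0.1, -0.1, -2.7]
finger_gap: 0.0553
finger_force: 35.0
```

```bash
python3 - <<'E'
from h import *
lms(["wrist","scene"],["tin_a","tray_in"])
rows([(0.393,-0.304,0.0295,1.536)])
E
```

```text
tin_a wrist [([0.393, -0.306, 0.098], 0.61)]
tray_in wrist [([0.427, -0.252, 0.005], 0.97)]
tin_a scene [([0.615, 0.016, 0.034], 0.93), ([0.618, 0.098, 0.035], 0.74), ([0.392, -0.303, 0.094], 0.73), ([0.254, 0.259, -0.003], 0.71), ([0.272, 0.38, -0.001], 0.67), ([0.447, 0.079, 0.001], 0.62), ([0.329, 0.09, 0.001], 0.55)]
tray_in scene [([0.428, -0.251, 0.009], 0.69), ([0.617, 0.023, 0.026], 0.54)]
[-0.0006, 0.0011, 0.1817] [-0.0, -0.0, 0.003]
```

Call:
arm_command(xyz=[[0,0.001,0.06],[0,0.001,0.11],[0,0.001,0.15],[0,0.001,0.17],[0,0.001,0.178],[0,0.001,0.181],[0,0.001,0.181],[0,0.001,0.181],[0,0.001,0.181],[0,0.001,0.181],[0,0.001,0.181],[0,0.001,0.181],[0,0.001,0.12],[0,0.001,0.04],[0,0.001,-0.04],[0,0.001,-0.1],[0,0.001,-0.1]], twist=[[0,0,0],[0,0,0],[0,0,0],[0,0,0],[0,0,0],[0,0,0],[0,0,0],[0,0,0],[0,0,0],[0,0,0],[0,0,0],[0,0,0],[0,0,0],[0,0,0],[0,0,0],[0,0,0],[0,0,0]], hand=[1,1,1,1,1,1,1,0,0,0,0,0,0,0,0,0,0])

```text
time_s: 57.45
ee_pos: [0.3942, -0.3051, 0.174]
eef_rot: [3.138, 0.004, 1.538]
ft_force: [0.1, 0.3, -2.3]
finger_gap: 0.0941
finger_force: 0.0
```

```bash
python3 - <<'E'
from h import *
lms(["scene","top"],["tin_a"])
rows([(0.615,0.0205,0.18,1.536)])
E
```

```text
tin_a scene [([0.393, -0.306, 0.005], 0.92), ([0.616, 0.021, 0.034], 0.91), ([0.448, 0.08, 0.001], 0.91), ([0.333, 0.089, 0.001], 0.9), ([0.253, 0.257, 0.002], 0.7), ([0.619, 0.094, 0.032], 0.62)]
tin_a top [([0.272, 0.382, -0.005], 0.87), ([0.398, -0.302, 0.008], 0.74), ([0.331, 0.092, -0.0], 0.62), ([0.253, 0.263, 0.001], 0.59), ([0.616, 0.02, 0.04], 0.56), ([0.442, 0.081, -0.001], 0.53)]
[0.6632, 0.4237, -0.0208] [-0.001, -0.001, 0.002]
```

Call:
arm_command(xyz=[[0.06,0.04,-0.01],[0.13,0.085,-0.02],[0.2,0.13,-0.02],[0.27,0.175,-0.02],[0.34,0.22,-0.02],[0.41,0.265,-0.02],[0.48,0.31,-0.02],[0.55,0.355,-0.02],[0.62,0.395,-0.02],[0.663,0.424,-0.02],[0.663,0.424,-0.02],[0.663,0.424,-0.02],[0.663,0.424,-0.02]], twist=[[0,0,0],[0,0,0],[0,0,0],[0,0,0],[0,0,0],[0,0,0],[0,0,0],[0,0,0],[0,0,0],[0,0,0],[0,0,0],[0,0,0],[0,0,0]], hand=[0,0,0,0,0,0,0,0,0,0,0,0,0])

```text
time_s: 58.95
ee_pos: [0.615, 0.0192, 0.1796]
eef_rot: [-3.14, 0.0, 1.537]
ft_force: [-0.5, -0.4, -0.4]
finger_gap: 0.0938
finger_force: 0.0
```

```bash
python3 h.py 0.615,0.0205,0.057,1.536; python3 -c "
from h import *
lm(['scene','wrist'],'tin_a',np.array([.615,.02]),.05)"
```

```text
[0.0027, 0.0002, 0.2452] [-0.002, 0.0, 0.001]
tin_a scene [0.6149, 0.0212, 0.0324] 0.91
tin_a wrist [0.6109, 0.0247, 0.0285] 0.71
tin_a wrist [0.6105, 0.0217, 0.0959] 0.67
```

Call:
arm_command(xyz=[[0.003,0,0.06],[0.003,0,0.13],[0.003,0,0.19],[0.003,0,0.235],[0.003,0,0.245],[0.003,0,0.245],[0.003,0,0.245],[0.003,0,0.245],[0.003,0,0.245],[0.003,0,0.245],[0.003,0,0.245],[0.003,0,0.245],[0.003,0,0.245],[0.003,0,0.2],[0.003,0,0.14],[0.003,0,0.09],[0.003,0,0.05],[0.003,0,0.05]], twist=[[0,0,0],[0,0,0],[0,0,0],[0,0,0],[0,0,0],[0,0,0],[0,0,0],[0,0,0],[0,0,0],[0,0,0],[0,0,0],[0,0,0],[0,0,0],[0,0,0],[0,0,0],[0,0,0],[0,0,0],[0,0,0]], hand=[0,0,0,0,0,0,1,1,1,1,1,1,1,1,1,1,1,1], newtons=35)

```text
time_s: 60.95
ee_pos: [0.6167, 0.0219, 0.1576]
eef_rot: [3.138, -0.0, 1.537]
ft_force: [0.4, 0.7, -3.0]
finger_gap: 0.0558
finger_force: 35.0
```

```bash
python3 h.py 0.463,-0.25,0.12,1.536
```

```text
[-0.5537, -0.2894, 0.0742] [0.004, -0.0, 0.002]
```

Call:
arm_command(xyz=[[-0.06,-0.03,0],[-0.13,-0.068,0.01],[-0.2,-0.105,0.02],[-0.27,-0.141,0.03],[-0.34,-0.178,0.04],[-0.41,-0.214,0.05],[-0.48,-0.251,0.06],[-0.53,-0.277,0.07],[-0.554,-0.289,0.07],[-0.554,-0.289,0.07],[-0.554,-0.289,0.07],[-0.554,-0.289,0.07]], twist=[[0,0,0],[0,0,0],[0,0,0],[0,0,0],[0,0,0],[0,0,0],[0,0,0],[0,0,0],[0,0,0],[0,0,0],[0,0,0],[0,0,0]], hand=[1,1,1,1,1,1,1,1,1,1,1,1])

```text
time_s: 62.15
ee_pos: [0.4628, -0.249, 0.1204]
eef_rot: [3.141, -0.001, 1.54]
ft_force: [-0.7, -0.4, -2.8]
finger_gap: 0.0555
finger_force: 35.0
```

```bash
python3 - <<'E'
from h import *
lms(["wrist","scene"],["tin_a"])
rows([(0.463,-0.25,0.0295,1.536)])
E
```

```text
tin_a wrist [([0.394, -0.307, 0.009], 0.84), ([0.463, -0.246, 0.092], 0.7)]
tin_a scene [([0.446, 0.08, -0.001], 0.88), ([0.253, 0.26, -0.0], 0.82), ([0.458, -0.255, 0.097], 0.71), ([0.392, -0.305, 0.003], 0.67), ([0.619, 0.097, 0.031], 0.54), ([0.273, 0.378, -0.002], 0.52)]
[-0.0006, 0.0012, 0.182] [0.0, -0.0, 0.004]
```

Call:
arm_command(xyz=[[0,0.001,0.06],[0,0.001,0.11],[0,0.001,0.15],[0,0.001,0.17],[0,0.001,0.178],[0,0.001,0.181],[0,0.001,0.181],[0,0.001,0.181],[0,0.001,0.181],[0,0.001,0.181],[0,0.001,0.181],[0,0.001,0.181],[0,0.001,0.12],[0,0.001,0.04],[0,0.001,-0.04],[0,0.001,-0.1],[0,0.001,-0.1]], twist=[[0,0,0],[0,0,0],[0,0,0],[0,0,0],[0,0,0],[0,0,0],[0,0,0],[0,0,0],[0,0,0],[0,0,0],[0,0,0],[0,0,0],[0,0,0],[0,0,0],[0,0,0],[0,0,0],[0,0,0]], hand=[1,1,1,1,1,1,1,0,0,0,0,0,0,0,0,0,0])

```text
time_s: 64.05
ee_pos: [0.4641, -0.2511, 0.1741]
eef_rot: [3.137, 0.003, 1.537]
ft_force: [0.2, -0.6, -0.6]
finger_gap: 0.0943
finger_force: 0.0
```

```bash
python3 - <<'E'
from h import *
lms(["scene"],["tin_a"])
rows([(0.618,0.0965,0.18,1.536)])
E
```

```text
tin_a scene [([0.394, -0.303, 0.002], 0.96), ([0.62, 0.097, 0.033], 0.72), ([0.601, 0.278, 0.07], 0.65), ([0.25, 0.261, 0.003], 0.63), ([0.272, 0.382, -0.001], 0.59), ([0.445, 0.08, 0.002], 0.57), ([0.46, -0.253, 0.009], 0.56), ([0.332, 0.09, 0.007], 0.54)]
[0.7044, 0.2876, -0.0193] [0.001, 0.001, 0.002]
```

Call:
arm_command(xyz=[[0.07,0.028,-0.01],[0.14,0.057,-0.02],[0.22,0.09,-0.02],[0.3,0.122,-0.02],[0.38,0.155,-0.02],[0.46,0.188,-0.02],[0.54,0.22,-0.02],[0.62,0.253,-0.02],[0.68,0.278,-0.02],[0.704,0.288,-0.02],[0.704,0.288,-0.02],[0.704,0.288,-0.02],[0.704,0.288,-0.02]], twist=[[0,0,0],[0,0,0],[0,0,0],[0,0,0],[0,0,0],[0,0,0],[0,0,0],[0,0,0],[0,0,0],[0,0,0],[0,0,0],[0,0,0],[0,0,0]], hand=[0,0,0,0,0,0,0,0,0,0,0,0,0])

```text
time_s: 65.45
ee_pos: [0.6179, 0.0948, 0.1801]
eef_rot: [-3.141, 0.001, 1.536]
ft_force: [0.0, 0.4, 0.0]
finger_gap: 0.0938
finger_force: 0.0
```

```bash
python3 h.py 0.618,0.0965,0.057,1.536; python3 -c "
from h import *
lm(['scene','wrist'],'tin_a',np.array([.615,.097]),.05)"
```

```text
[0.0036, 0.0003, 0.2461] [-0.001, 0.001, -0.0]
tin_a scene [0.6169, 0.0964, 0.0334] 0.81
tin_a wrist [0.6176, 0.0907, 0.0338] 0.8
```

Call:
arm_command(xyz=[[0.002,0,0.06],[0.002,0,0.13],[0.002,0,0.19],[0.002,0,0.235],[0.002,0,0.246],[0.002,0,0.246],[0.002,0,0.246],[0.002,0,0.246],[0.002,0,0.246],[0.002,0,0.246],[0.002,0,0.246],[0.002,0,0.246],[0.002,0,0.246],[0.002,0,0.2],[0.002,0,0.14],[0.002,0,0.09],[0.002,0,0.05],[0.002,0,0.05]], twist=[[0,0,0],[0,0,0],[0,0,0],[0,0,0],[0,0,0],[0,0,0],[0,0,0],[0,0,0],[0,0,0],[0,0,0],[0,0,0],[0,0,0],[0,0,0],[0,0,0],[0,0,0],[0,0,0],[0,0,0],[0,0,0]], hand=[0,0,0,0,0,0,1,1,1,1,1,1,1,1,1,1,1,1], newtons=35)

```text
time_s: 67.45
ee_pos: [0.6192, 0.098, 0.1576]
eef_rot: [3.138, -0.001, 1.538]
ft_force: [0.5, 0.7, -1.8]
finger_gap: 0.0555
finger_force: 35.0
```

```bash
python3 h.py 0.393,-0.196,0.14,1.536
```

```text
[-0.6027, -0.4326, 0.0336] [0.004, -0.001, 0.002]
```

Call:
arm_command(xyz=[[-0.06,-0.043,0],[-0.12,-0.086,0],[-0.18,-0.13,0.01],[-0.24,-0.172,0.02],[-0.3,-0.215,0.03],[-0.36,-0.258,0.034],[-0.42,-0.301,0.034],[-0.48,-0.344,0.034],[-0.54,-0.388,0.034],[-0.58,-0.416,0.034],[-0.603,-0.433,0.034],[-0.603,-0.433,0.034],[-0.603,-0.433,0.034],[-0.603,-0.433,0.034]], twist=[[0,0,0],[0,0,0],[0,0,0],[0,0,0],[0,0,0],[0,0,0],[0,0,0],[0,0,0],[0,0,0],[0,0,0],[0,0,0],[0,0,0],[0,0,0],[0,0,0]], hand=[1,1,1,1,1,1,1,1,1,1,1,1,1,1])

```text
time_s: 68.85
ee_pos: [0.3922, -0.1957, 0.1381]
eef_rot: [-3.141, -0.001, 1.539]
ft_force: [0.7, -0.2, -1.7]
finger_gap: 0.0554
finger_force: 35.0
```

```bash
python3 - <<'E'
from h import *
lms(["wrist","scene"],["tin_a"])
rows([(0.393,-0.196,0.0295,1.536)])
E
```

```text
tin_a wrist [([0.466, -0.25, 0.002], 0.71), ([0.393, -0.2, 0.11], 0.68)]
tin_a scene [([0.331, 0.09, 0.005], 0.9), ([0.391, -0.198, 0.112], 0.85), ([0.392, -0.304, 0.002], 0.82), ([0.464, -0.257, 0.01], 0.76), ([0.252, 0.258, -0.001], 0.67), ([0.272, 0.378, -0.002], 0.62), ([0.45, 0.079, 0.002], 0.61)]
[-0.0, 0.0019, 0.2177] [-0.0, -0.0, 0.003]
```

Call:
arm_command(xyz=[[0,0.001,0.06],[0,0.001,0.12],[0,0.001,0.17],[0,0.001,0.2],[0,0.001,0.212],[0,0.001,0.217],[0,0.001,0.217],[0,0.001,0.217],[0,0.001,0.217],[0,0.001,0.217],[0,0.001,0.217],[0,0.001,0.217],[0,0.001,0.16],[0,0.001,0.08],[0,0.001,0],[0,0.001,-0.08],[0,0.001,-0.15],[0,0.001,-0.15]], twist=[[0,0,0],[0,0,0],[0,0,0],[0,0,0],[0,0,0],[0,0,0],[0,0,0],[0,0,0],[0,0,0],[0,0,0],[0,0,0],[0,0,0],[0,0,0],[0,0,0],[0,0,0],[0,0,0],[0,0,0],[0,0,0]], hand=[1,1,1,1,1,1,1,0,0,0,0,0,0,0,0,0,0,0])

```text
time_s: 70.85
ee_pos: [0.3939, -0.1973, 0.2172]
eef_rot: [3.137, 0.004, 1.537]
ft_force: [0.6, -0.2, -0.3]
finger_gap: 0.0943
finger_force: 0.0
```

```bash
python3 - <<'E'
from h import *
import cv2
lms(["scene"],["tin_a","lid_a","carriage","plate","bowl","jar","spreader"])
cv2.imwrite("pics/scene4.png",bot.read_camera("scene")[:,:,::-1])
E
```

```text
tin_a scene [([0.462, -0.253, 0.008], 0.95), ([0.33, 0.086, 0.003], 0.87), ([0.444, 0.079, 0.004], 0.84), ([0.392, -0.197, 0.004], 0.78), ([0.391, -0.302, 0.003], 0.75), ([0.272, 0.377, -0.003], 0.65)]
lid_a scene [([0.465, -0.252, 0.068], 0.7), ([0.392, -0.306, 0.069], 0.66), ([0.252, 0.256, 0.07], 0.64), ([0.39, -0.201, 0.065], 0.58), ([0.602, 0.28, 0.07], 0.51), ([0.443, 0.079, 0.074], 0.5), ([0.331, 0.09, 0.072], 0.49), ([0.271, 0.38, 0.07], 0.48)]
carriage scene [([0.616, 0.022, 0.024], 0.89)]
plate scene [([0.798, 0.014, 0.13], 0.94), ([0.388, -0.203, 0.066], 0.46)]
bowl scene [([0.496, -0.463, 0.005], 0.86), ([0.427, -0.25, -0.002], 0.19)]
jar scene [([0.465, 0.458, 0.003], 0.61)]
spreader scene [([0.365, -0.01, 0.001], 0.67)]
```

View pics/scene4.png

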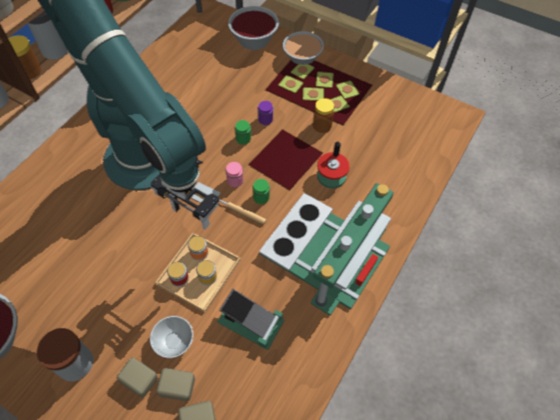

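The three tins stand in the tray at px (198,245), (206,268) and (178,270), lids home. The carriage is out, the plate is up and the bystanders haven't moved, so I'm handing in.

```bash
python3 -c "
from workcell import bot
print(bot.job_done())"
```

```text
the job is handed in; nothing more can be done
None
```

The job is handed in at about 71 s: the red, yellow and orange tins were pressed in one go and stand upright in the wooden tray with lids home, the carriage is wound fully out, and the bowl, jar and spatula are where they were.

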